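Charge the milling bottle with grinding slugs

ROBOT

A 6-joint arm with a two-finger parallel gripper is mounted at the origin on the work surface. World frame = base frame: x ahead of the robot, y to its left, z up, the work surface at z = 0. Lengths are in m, angles in rad, forces in N, time in s.
With the tool pointing down it reaches from about 0.35 to 0.85 m from the base axis. Payload 8.1 kg.
Tool frame: the origin (TCP) lies midway between the tips of the shut fingers; the grasp point (between the pads) lies 19 mm behind it; z points along the fingers, y is the direction in which the jaws open and shut (so a half turn about z gives the same grasp; the last joint's range is limited). The gripper opens to 93 mm and grips with 3 to 60 N. Pads are 15 mm wide; open, the fingers measure 128 mm over their backs; the gripper's body (75 mm by 188 mm) begins 65 mm behind the grasp point.
Start: joints at [-1.39, 0.13, 1.488, -0, 1.523, -0.085], TCP at [0.158, -0.579, 0.219] pointing down, gripper open.
Joint ranges: [-2.96, 2.96], [-0.89, 2.26], [0.02, 2.5], [-1.34, 4.48], [0, 2.73], [-2.66, 2.66]. Speed limits (rad/s): [2.39, 2.39, 2.79, 3.14, 3.14, 3.14].

INTERFACE

Orientations are given as a rotation vector (axis times angle).
In Python, from plant import robot gives the robot as it stands. The module is installed in compiled form; this text tells all that it offers.
- The arm moves only by the shell command python3 -m pendant 'ROWS' [FORCE]. ROWS is JSON, a list of rows, each an object with "translation": the shift along the tool's x, y, z in mm, a list of three; "twist": the turn, a rotation vector about the tool's x, y, z in rad, a list of three; "grip": the opening, from -1 (shut) to 1 (fully open). A call has exactly 10 rows; each row shifts and turns the pose as measured when the row begins, along the tool's axes as they then stand; what a row does not reach is not made up. A row lasts 1/10 s, in which the tool goes at most 50 mm and 8.59 degrees, less where a joint would pass 70% of its speed; a pose out of reach is approached as far as the arm can. A call is refused whole if a number of a shift passes 50 or a number of a turn 0.15, either way. A call with a gripper value outside its range is refused whole. The fingers move at their own pace and stop on an object; FORCE is the grip in N (left out, the last holds). Time passes only in rows, so rows that do not move let the fingers close, or fill a call up. It gives the time, the measured TCP pose, the force and the opening at its end, in the units of the state.
- robot.read_state(): the state, without advancing time (a new reading comes with each control period).
- robot.read_camera(name): name is "scene" or "top" or "wrist"; returns (picture, depth): 480x640x3 uint8, red, green, blue; 480x640 float32, m along the optical axis (not along the pixel's ray), 0 where there is no reading.
- robot.camera_info(name): a dict with "vertical_fov" (degrees; the focal length in pixels is half the picture's height over the tangent of half this angle, whatever the lens; pixels are square), "cx", "cy" (the principal point, pixels), "cam_to_world" (4x4, takes a point from camera to world coordinates). Camera axes: x right, y up, looking along -z (the intrinsics and any distortion apply to the point x, -y, -z); pixel columns grow to the right and rows downward; lengths in m; the calibration is good to about 2 mm. The wrist camera is an equidistant fisheye: a pixel r from the principal point sees the ray r / f radians off the axis. A picture is of the moment at which its call begins: read the wrist's pose just before it. camera_info takes no time and is no camera call; for the wrist camera it gives the pose at the moment of the call.
- robot.close_job(): hands the job in, once; it reports no verdict.
The state is a dict: "t": time; "q": joint angles; "dq": joint speeds; "joint_torque": joint torques, N m; "tool_pos": TCP position; "orientation": TCP orientation; "force": force on the tool from outside, world axes, zero at the start; "wrist_torque": the same for the moment, N m; "opening": finger opening in m.
Only numpy, scipy, OpenCV 4.12 (cv2) and the standard library are available. Lean on these libraries where they do the work, as an engineer would, in place of code of your own. Each camera call takes 0.05 s, during which the arm holds its last target. There are 200 camera calls.

TASK

Charge the milling bottle: lift the loose cap off and lay it flat in the steel tray, set the funnel from its stand into the bottle's neck, pour the steel slugs from the scoops on the blue mat (one may be empty) through the funnel into the bottle, and put each emptied scoop back level on the mat. Once every slug is in the bottle, return the funnel upright to its stand and put the cap fully home on the bottle again. Pick up any slug that gets spilled, and leave the petri dishes, wash bottle and timer alone.

Things in the scene. Friction and masses are not known exactly. Their poses are not given: they have to be found in the camera images.
- bottle: Clear wide-neck plastic bottle held fast, upright, in a weighted blue ring (92 mm across, 18 mm high) on the bench; it cannot move. Body 62 mm across up to 62 mm high, then a shoulder, then a straight neck from 72 to 100 mm high: 48 mm across outside, 42 mm inside. Inner floor 4 mm up. Origin: centre of its underside, z up along its axis.
- bottle_mouth (a point): Centre of the bottle's mouth, in the plane of its rim, 100 mm above the bench; z up.
- cap: Blue ribbed bottle cap, 60 mm across, 30 mm high, top 4 mm thick, open below (55 mm across inside, 26 mm deep), 30 g. Already unscrewed: it only sits loosely on the bottle's neck, with about 2 mm of play. Origin: centre of the skirt's lower rim; z up out of its closed top. Sitting home on the bottle its origin is 26 mm below the bottle's mouth.
- tray: Shallow square steel tray for the cap, 110 x 110 mm, floor 3 mm thick, rim 8 mm high overall and 3 mm thick; fixed. Origin: centre of its underside, x and y along its sides.
- stand: Grey round stand for the funnel, 90 mm across at the foot, 57 mm across at the top, 50 mm high, with an upright hole 45 mm across in the top, 45 mm deep; fixed. Origin: centre of its underside.
- stand_mouth (a point): Centre of the stand's mouth, in the plane of its rim, 50 mm above the bench; z up.
- funnel: White powder funnel, 80 g: stem 30 mm long, 33 (tip) to 36 mm across, bore 29 mm; above it a flat collar 56 mm across that rests on the rim of bottle or stand; then a cone to a mouth 124 mm across, 62 mm above the collar. Origin: on the axis, in the collar's underside; z up. An upright grip tab, 10 mm thick (y), stands outside the rim at +x: x 59 to 101 mm, z 36 to 80 mm.
- funnel_tab (a point): Middle of the funnel's tab, a point to grip: 84 mm along the funnel's x from its axis, 60 mm above its origin. Seated in the stand or the bottle, the funnel's origin coincides with that mouth's centre.
- mat: Blue bench mat, 240 x 410 mm (x, y), 2 mm thick, fixed; origin: centre of its underside.
- scoop_a: Steel scoop, 90 g, on the mat; it may be empty. Bowl with flat floor 3 mm thick, x -35 to 35 mm, 50 mm wide inside, 56 outside; side and back walls 27 mm high; in front the floor rises as a 20 degree ramp to the open pouring lip at x = 60 mm, 12 mm up. Black grip: level bar behind the bowl, x -37 to -111 mm, 14 mm wide, 15 tall, its middle 27 mm up. Origin: centre of the bowl's underside; x to the lip, z up.
- scoop_b: Steel scoop, 90 g, on the mat; it may be empty. Bowl with flat floor 3 mm thick, x -35 to 35 mm, 50 mm wide inside, 56 outside; side and back walls 27 mm high; in front the floor rises as a 20 degree ramp to the open pouring lip at x = 60 mm, 12 mm up. Black grip: level bar behind the bowl, x -37 to -111 mm, 14 mm wide, 15 tall, its middle 27 mm up. Origin: centre of the bowl's underside; x to the lip, z up.
- scoop_c: Steel scoop, 90 g, on the mat; it may be empty. Bowl with flat floor 3 mm thick, x -35 to 35 mm, 50 mm wide inside, 56 outside; side and back walls 27 mm high; in front the floor rises as a 20 degree ramp to the open pouring lip at x = 60 mm, 12 mm up. Black grip: level bar behind the bowl, x -37 to -111 mm, 14 mm wide, 15 tall, its middle 27 mm up. Origin: centre of the bowl's underside; x to the lip, z up.
- slug_a1: Dark steel grinding slug (cylinder 12 mm across, 12 mm long, 11 g), at the start in the bowl of scoop_a; it may be absent. Origin at its centre. It slides or rolls down slopes steeper than about 35 degrees.
- slug_a2: Dark steel grinding slug (cylinder 12 mm across, 12 mm long, 11 g), at the start in the bowl of scoop_a; it may be absent. Origin at its centre. It slides or rolls down slopes steeper than about 35 degrees.
- slug_a3: Dark steel grinding slug (cylinder 12 mm across, 12 mm long, 11 g), at the start in the bowl of scoop_a; it may be absent. Origin at its centre. It slides or rolls down slopes steeper than about 35 degrees.
- slug_b1: Dark steel grinding slug (cylinder 12 mm across, 12 mm long, 11 g), at the start in the bowl of scoop_b; it may be absent. Origin at its centre. It slides or rolls down slopes steeper than about 35 degrees.
- slug_b2: Dark steel grinding slug (cylinder 12 mm across, 12 mm long, 11 g), at the start in the bowl of scoop_b; it may be absent. Origin at its centre. It slides or rolls down slopes steeper than about 35 degrees.
- slug_b3: Dark steel grinding slug (cylinder 12 mm across, 12 mm long, 11 g), at the start in the bowl of scoop_b; it may be absent. Origin at its centre. It slides or rolls down slopes steeper than about 35 degrees.
- slug_c1: Dark steel grinding slug (cylinder 12 mm across, 12 mm long, 11 g), at the start in the bowl of scoop_c; it may be absent. Origin at its centre. It slides or rolls down slopes steeper than about 35 degrees.
- slug_c2: Dark steel grinding slug (cylinder 12 mm across, 12 mm long, 11 g), at the start in the bowl of scoop_c; it may be absent. Origin at its centre. It slides or rolls down slopes steeper than about 35 degrees.
- slug_c3: Dark steel grinding slug (cylinder 12 mm across, 12 mm long, 11 g), at the start in the bowl of scoop_c; it may be absent. Origin at its centre. It slides or rolls down slopes steeper than about 35 degrees.
- petri_stack: Bystander: stack of three closed clear petri dishes, 90 mm across, 44 mm high; loose. Not to be disturbed.
- wash_bottle: Bystander: white wash bottle with red cap and spout, 70 mm across, 175 mm high; loose. Not to be disturbed.
- timer: Bystander: white lab timer, 60 x 70 x 18 mm; loose. Not to be disturbed.

How it is judged:
On the way, in this order (a step that is already met when the one before it is completed fails the run):
1. the cap lies flat in the tray, let go (x of cap in the frame of tray between -0.024 and 0.024 m and y of cap in the frame of tray between -0.024 and 0.024 m and z of cap in the frame of tray between -0.005 and 0.045 m and (angle between cap's own z axis and vertical below 0.1 rad or angle between cap's own z axis and vertical above 3.04 rad) and contact force between the fingers and cap below 0.1 N), for 0.3 s.
2. the funnel is seated upright in the bottle's neck, collar on the rim, let go (horizontal distance between funnel and bottle_mouth below 0.008 m and z of funnel in the frame of bottle_mouth between -0.004 and 0.005 m and angle between funnel's own z axis and vertical below 0.12 rad and contact force between the fingers and funnel below 0.1 N), for 0.3 s.
3. every slug is inside the bottle while the funnel is still seated in its neck (all of step 2 and horizontal distance between each of slug_a1, slug_a2, slug_a3, slug_b1, slug_b2, slug_b3, slug_c1, slug_c2, slug_c3 and bottle below 0.03 m and z of slug_a1 in the frame of bottle between 0 and 0.065 m and z of slug_a2 in the frame of bottle between 0 and 0.065 m and z of slug_a3 in the frame of bottle between 0 and 0.065 m and z of slug_b1 in the frame of bottle between 0 and 0.065 m and z of slug_b2 in the frame of bottle between 0 and 0.065 m and z of slug_b3 in the frame of bottle between 0 and 0.065 m and z of slug_c1 in the frame of bottle between 0 and 0.065 m and z of slug_c2 in the frame of bottle between 0 and 0.065 m and z of slug_c3 in the frame of bottle between 0 and 0.065 m), for 0.2 s.
4. the funnel is seated upright in its stand again, let go (horizontal distance between funnel and stand_mouth below 0.008 m and z of funnel in the frame of stand_mouth between -0.004 and 0.005 m and angle between funnel's own z axis and vertical below 0.12 rad and contact force between the fingers and funnel below 0.1 N), for 0.3 s.
At the end, for the whole second after the job is handed in: All slugs lie in the bottle (below 65 mm); funnel upright in its stand (8 mm, 0.12 rad); cap home on the bottle (6 mm off axis at most, rim 21 to 32 mm below the mouth, 0.12 rad); each scoop level on the mat (origin at most 20 mm over its edge); all released and at rest (all of step 4 and horizontal distance between each of slug_a1, slug_a2, slug_a3, slug_b1, slug_b2, slug_b3, slug_c1, slug_c2, slug_c3 and bottle below 0.03 m and z of slug_a1 in the frame of bottle between 0 and 0.065 m and z of slug_a2 in the frame of bottle between 0 and 0.065 m and z of slug_a3 in the frame of bottle between 0 and 0.065 m and z of slug_b1 in the frame of bottle between 0 and 0.065 m and z of slug_b2 in the frame of bottle between 0 and 0.065 m and z of slug_b3 in the frame of bottle between 0 and 0.065 m and z of slug_c1 in the frame of bottle between 0 and 0.065 m and z of slug_c2 in the frame of bottle between 0 and 0.065 m and z of slug_c3 in the frame of bottle between 0 and 0.065 m and horizontal distance between cap and bottle_mouth below 0.006 m and z of cap in the frame of bottle_mouth between -0.032 and -0.021 m and angle between cap's own z axis and vertical below 0.12 rad and contact force between the fingers and cap below 0.1 N and linear speed of each of cap, scoop_a, scoop_b, scoop_c, funnel below 0.02 m/s and x of scoop_a in the frame of mat between -0.14 and 0.14 m and y of scoop_a in the frame of mat between -0.225 and 0.225 m and z of scoop_a in the frame of mat between -0.005 and 0.012 m and angle between each of scoop_a, scoop_b, scoop_c's own z axis and vertical below 0.15 rad and contact force between the fingers and scoop_a below 0.1 N and x of scoop_b in the frame of mat between -0.14 and 0.14 m and y of scoop_b in the frame of mat between -0.225 and 0.225 m and z of scoop_b in the frame of mat between -0.005 and 0.012 m and contact force between the fingers and scoop_b below 0.1 N and x of scoop_c in the frame of mat between -0.14 and 0.14 m and y of scoop_c in the frame of mat between -0.225 and 0.225 m and z of scoop_c in the frame of mat between -0.005 and 0.012 m and contact force between the fingers and scoop_c below 0.1 N); the robot touches nothing.
It fails at once if the petri stack is shoved more than 30 mm (distance of petri_stack from where it was at the start of the episode above 0.03 m).
It fails at once if the wash bottle is shoved more than 30 mm (distance of wash_bottle from where it was at the start of the episode above 0.03 m).
It fails at once if the timer is shoved more than 30 mm (distance of timer from where it was at the start of the episode above 0.03 m).
Of slug_a1, slug_a2, slug_a3, slug_b1, slug_b2, slug_b3, slug_c1, slug_c2, slug_c3 only 4 to 7 are there at a start; the rules pass over those that are not, and their reading is None.
At some moment in a run one of scoop_a, scoop_b, scoop_c, cap may be knocked a few centimetres aside while the robot is not near it.
It also fails if it takes over 210 s, if anything falls off the work surface, if the arm or the gripper's body presses on something with over 40 N, if the wrist force passes 120 N, or if a joint passes its speed limit or range.

## Working session

There is one attempt and no reset: what is moved stays moved. The work goes in short steps, Python scripts to look and compute and a shell command to move; the robot and the scene stay as the last step left them, time stands still between calls to the robot, and variables do not carry over. Pictures are saved under pics/ and viewed, about 12 in all and at most 16, crops included, and the job is handed in when it is done.

```bash
mkdir -p pics; cat > h.py <<'E'
import numpy as np, cv2
from plant import robot
from scipy.spatial.transform import Rotation as R
def cam(n,save=None):
    ci=robot.camera_info(n); im,d=robot.read_camera(n)
    if save: cv2.imwrite('pics/'+save,im[:,:,::-1])
    np.savez('pics/'+n+'.npz',im=im,d=d,T=ci['cam_to_world'],f=240/np.tan(np.radians(ci['vertical_fov']/2)),c=[ci['cx'],ci['cy']])
    return im,d
def ld(n): return np.load('pics/'+n+'.npz')
def world(n,u,v,z=None,o=None):
    """pixel -> world by depth, or on plane z"""
    o=o or ld(n);f=float(o['f']);c=o['c'];T=o['T']
    x=(u-c[0])/f;y=(v-c[1])/f
    if n=='wrist':
        r=np.hypot(x,y);k=np.tan(r)/r if r>0 else 1;x*=k;y*=k
    ray=np.array([x,-y,-1.])
    if z is None: p=ray*o['d'][int(v),int(u)]
    else:
        w=T[:3,:3]@ray; p=ray*(z-T[2,3])/w[2]
    return T[:3,:3]@p+T[:3,3]
def st():
    s=robot.read_state(); Rm=R.from_rotvec(s['orientation']).as_matrix()
    return s,Rm
def crop(n,u0,v0,u1,v1,k,save):
    im=ld(n)['im'][v0:v1,u0:u1,::-1]; cv2.imwrite('pics/'+save,cv2.resize(im,None,fx=k,fy=k,interpolation=cv2.INTER_CUBIC))
E
python3 - <<'E'
from h import *
for n in ('top','scene'):
    cam(n,n+'0.png'); o=ld(n); print(n,o['f'],o['c'],o['T'])
s,Rm=st(); print(s,Rm)
print(robot.camera_info('wrist'))
E
```

```text
top 498.46811915597414 [316.45215125 234.41908834] [[ 2.12577530e-02  9.85590259e-01 -1.67809262e-01  4.01342099e-01]
 [-9.99769332e-01  2.14705532e-02 -5.46343001e-04  5.59571159e-03]
 [ 3.06448735e-03  1.67782168e-01  9.85819331e-01  9.87558282e-01]
 [ 0.00000000e+00  0.00000000e+00  0.00000000e+00  1.00000000e+00]]
scene 513.419876618488 [319.50582527 241.78356942] [[-0.1688248  -0.82540105  0.53871263  1.22771184]
 [ 0.98562631 -0.14483618  0.08696702  0.08247201]
 [ 0.00624241  0.54565153  0.83798893  1.13060811]
 [ 0.          0.          0.          1.        ]]
{'t': 0.1, 'q': array([-1.39040818e+00,  1.31104185e-01,  1.48919410e+00, -2.42844963e-05,
        1.52300609e+00, -8.54015199e-02]), 'dq': array([-0.00062338, -0.00246001, -0.00204795, -0.00084078, -0.00032307,
        0.00129137]), 'joint_torque': array([ 1.19685981e-03, -5.61337566e+01, -4.93097270e+01,  7.69093819e-02,
        2.92290375e-02, -6.18397826e-05]), 'tool_pos': array([ 0.15751909, -0.57840436,  0.21766825]), 'orientation': array([-3.11219774e+00, -4.16049037e-01,  1.65618264e-04]), 'force': array([-0.28310935,  0.45400523,  0.54438755]), 'wrist_torque': array([ 0.01974321,  0.03353756, -0.04621569]), 'opening': 0.09300573980251663} [[ 9.64885089e-01  2.62672146e-01 -3.30965529e-04]
 [ 2.62672326e-01 -9.64883634e-01  1.67959501e-03]
 [ 1.21839604e-04 -1.70755167e-03 -9.99998535e-01]]
{'vertical_fov': 65.70646984690485, 'cx': 316.14552233200186, 'cy': 244.37243086472566, 'cam_to_world': array([[ 0.26166427,  0.93501395,  0.23933392,  0.22254811],
       [-0.96515572,  0.25413268,  0.06237797, -0.56045082],
       [-0.0024983 , -0.24731659,  0.96893151,  0.38413119],
       [ 0.        ,  0.        ,  0.        ,  1.        ]])}
```

View pics/top0.png

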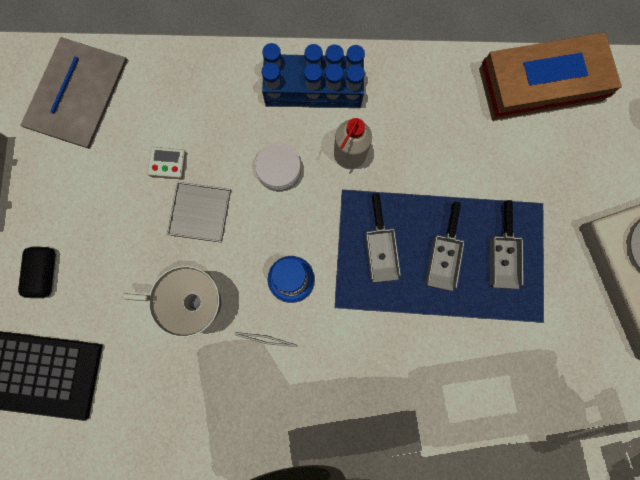

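View pics/scene0.png

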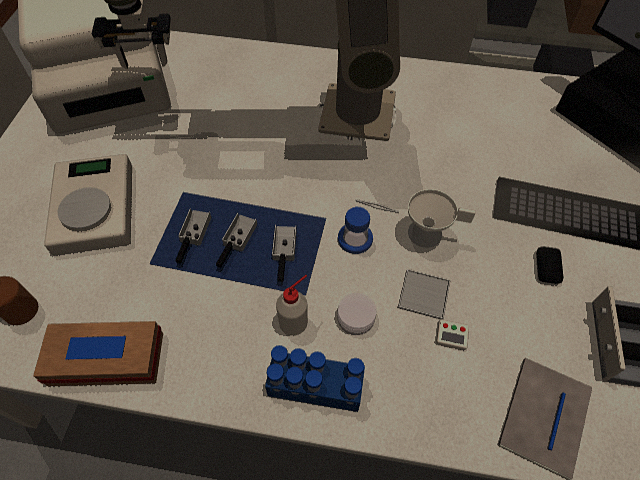

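The top view shows the cap and bottle at about (291,279), the funnel at (185,300) with its tab to the left at (136,296), the tray at (199,212), and three scoops at (382,250), (446,258) and (507,258). The scoops' handles point away from the robot, and they hold 1, 3 and 3 slugs. The scene view agrees.

```bash
cat >> h.py <<'E'
def cloud(n):
    o=ld(n);f=float(o['f']);c=o['c'];v,u=np.mgrid[0:480,0:640]
    x=(u-c[0])/f;y=(v-c[1])/f;d=o['d']
    if n=='wrist':
        r=np.hypot(x,y)+1e-9;k=np.tan(np.minimum(r,1.5))/r;x=x*k;y=y*k
    P=np.stack([x,-y,-np.ones_like(x)],-1)*d[...,None]
    W=P@o['T'][:3,:3].T+o['T'][:3,3]; W[d==0]=np.nan
    return W
E
python3 - <<'E'
from h import *
for n in ('top','scene'):
    W=cloud(n); x,y,z=W[...,0],W[...,1],W[...,2]
    def sel(cx,cy,r,z0,z1): return W[(np.hypot(x-cx,y-cy)<r)&(z>z0)&(z<z1)]
    def circ(p): (c,r)=cv2.minEnclosingCircle(p[:,:2].astype(np.float32)); return np.round(c,4),round(r,4),len(p),np.round(np.median(p[:,2]),4)
    b=world('top',291,279,.104); print(n,b, 'bench z',np.nanmedian(z[(abs(x-.45)<.02)&(abs(y-.2)<.02)]))
    print('cap',circ(sel(b[0],b[1],.045,.098,.115)))
    print('ring',circ(sel(b[0],b[1],.06,.012,.024)))
    fn=world('top',185,300,.112)
    p=sel(fn[0],fn[1],.075,.106,.118); print('rim',circ(p))
    # circle LSQ
    A=np.c_[p[:,:2],np.ones(len(p))]; s=np.linalg.lstsq(A,(p[:,:2]**2).sum(1),rcond=None)[0]; print('lsq',s[:2]/2)
    t=world('top',136,296,.13); p=sel(t[0],t[1],.04,.122,.138); print('tab',t,p.mean(0) if len(p) else 0,p[:,:2].min(0) if len(p) else 0,p[:,:2].max(0) if len(p) else 0)
    m=sel(*world('top',441,256,.002)[:2],.3,.028,.045)
    q=[world('top',*c,.0345)[:2] for c in((378,210),(454,220),(508,218))]
    for k in q:
        p=sel(k[0],k[1],.05,.028,.042)
        if len(p)<5: continue
        c=p.mean(0); w,V=np.linalg.eigh(np.cov(p[:,:2].T)); print('scoopgrip',np.round(c,4),np.round(V[:,1],3),len(p))
print('tray',[np.round(world('top',*c,.008)[:2],3) for c in((177,182),(230,185),(221,241),(168,236))])
print('mat',[np.round(world('top',*c,.002)[:2],3) for c in((342,190),(544,204),(543,321),(335,308))])
for nm,c in dict(petri=(278,167),wash=(353,150),timer=(167,163)).items(): print(nm,np.round(world('top',*c),3))
crop=crop('top',340,180,560,330,3.5,'sc0.png')
E
```

```text
top [0.47070115 0.04944349 0.104     ] bench z 0.07257406643501013
cap (array([0.4784, 0.0547]), 0.031, 901, np.float64(0.1036))
ring (array([0.4784, 0.0547]), 0.0458, 651, np.float64(0.0168))
rim (array([0.4281, 0.2354]), 0.0622, 434, np.float64(0.111))
lsq [0.42818722 0.2349586 ]
tab [0.43398257 0.31182094 0.13      ] [0.43276421 0.31330372 0.12873657] [0.42746011 0.29358325] [0.43879927 0.33478386]
scoopgrip [ 0.6064 -0.113   0.0353] [-0.992 -0.129] 312
scoopgrip [ 0.5939 -0.2599  0.035 ] [-0.983  0.184] 326
scoopgrip [ 0.5991 -0.3672  0.0347] [-0.998  0.055] 347
scene [0.47070115 0.04944349 0.104     ] bench z 0.008282541571625668
cap (array([0.477 , 0.0552]), 0.0318, 401, np.float64(0.1039))
ring (array([0.4788, 0.0543]), 0.0471, 335, np.float64(0.0172))
rim (array([0.4267, 0.24  ]), 0.0668, 272, np.float64(0.1102))
lsq [0.42654563 0.2361432 ]
tab [0.43398257 0.31182094 0.13      ] [0.43251765 0.31464253 0.12831664] [0.42412632 0.29477476] [0.43764028 0.33562763]
scoopgrip [ 0.6072 -0.1119  0.0351] [-0.995 -0.099] 177
scoopgrip [ 0.5934 -0.2593  0.0345] [-0.982  0.191] 189
scoopgrip [ 0.5989 -0.3673  0.0348] [-1.     0.024] 185
tray [array([0.67 , 0.291]), array([0.666, 0.183]), array([0.551, 0.196]), array([0.558, 0.301])]
mat [array([ 0.662, -0.044]), array([ 0.642, -0.454]), array([ 0.407, -0.439]), array([ 0.424, -0.033])]
petri [0.694 0.084 0.046]
wash [ 0.709 -0.058  0.111]
timer [0.706 0.311 0.018]
```

View pics/sc0.png

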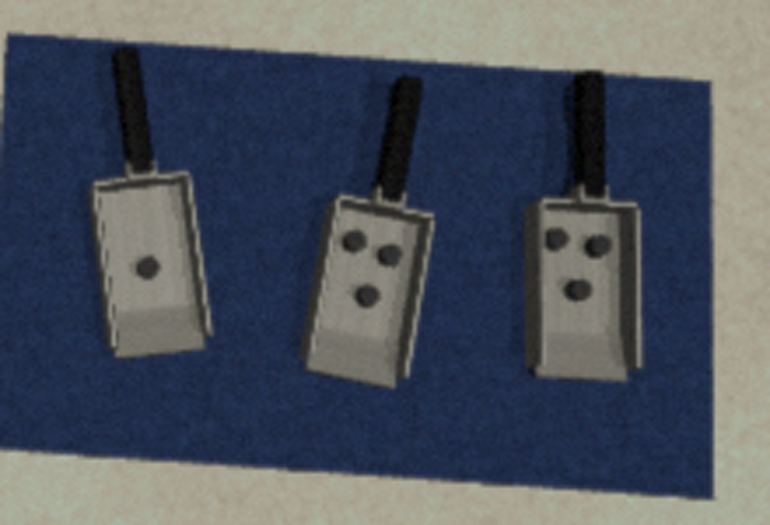

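Seven slugs are visible: 1, 3 and 3. I'll start with the cap.

```bash
cat >> h.py <<'E'
def to(x,y,z,jaw=None,show=True):
    """tool-axes shift in mm to world target; jaw = wanted azimuth of tool y (tool down)"""
    s,Rm=st(); d=Rm.T@(np.array([x,y,z])-s['tool_pos'])*1000
    print('t',round(s['t'],2),'q',np.round(s['q'],3),'pos',np.round(s['tool_pos'],4),'F',np.round(s['force'],1),'op',round(s['opening'],4))
    print('shift',np.round(d,1))
    if jaw is not None:
        best=None
        for a in(jaw,jaw+np.pi):
            y_=np.array([np.cos(a),np.sin(a),0]);z_=np.array([0,0,-1.]);T=np.c_[np.cross(y_,z_),y_,z_]
            w=R.from_matrix(Rm.T@T).as_rotvec(); print(' turn',np.round(w,3))
    with open('log.txt','a') as f: f.write(repr((list(s['q']),list(s['tool_pos']),list(s['orientation'])))+'\n')
E
python3 -m pendant '[{"translation":[31.7,-35.1,1],"twist":[0,0,0],"grip":1},{"translation":[31.7,-35.1,1],"twist":[0,0,0],"grip":1},{"translation":[31.7,-35.1,1],"twist":[0,0,0],"grip":1},{"translation":[31.7,-35.1,1],"twist":[0,0,0],"grip":1},{"translation":[31.7,-35.1,1],"twist":[0,0,0],"grip":1},{"translation":[31.7,-35.1,1],"twist":[0,0,0],"grip":1},{"translation":[31.7,-35.1,1],"twist":[0,0,0],"grip":1},{"translation":[31.7,-35.1,1],"twist":[0,0,0],"grip":1},{"translation":[31.7,-35.1,1],"twist":[0,0,0],"grip":1},{"translation":[31.7,-35.1,1],"twist":[0,0,0],"grip":1}]' 20
python3 -c "
from h import *
to(.478,.055,.18)"
```

```text
t: 1.1
tool_pos: [0.3738, -0.1435, 0.2025]
orientation: [-3.106, -0.398, 0.003]
force: [1.3, -0.6, 0.5]
opening: 0.0931
t 1.1 q [-0.501 -0.425  2.019  0.007  1.555  0.815] pos [ 0.3738 -0.1435  0.2025] F [ 1.3 -0.6  0.5] op 0.0931
shift [ 150.9 -165.5   24.1]
```

```bash
python3 -m pendant '[{"translation":[30,-33,5],"twist":[0,0,0],"grip":1},{"translation":[30,-33,5],"twist":[0,0,0],"grip":1},{"translation":[30,-33,5],"twist":[0,0,0],"grip":1},{"translation":[30,-33,5],"twist":[0,0,0],"grip":1},{"translation":[25,-28,4],"twist":[0,0,0],"grip":1},{"translation":[5,-5,0],"twist":[0,0,0],"grip":1},{"translation":[0,0,0],"twist":[0,0,0],"grip":1},{"translation":[0,0,0],"twist":[0,0,0],"grip":1},{"translation":[0,0,0],"twist":[0,0,0],"grip":1},{"translation":[0,0,0],"twist":[0,0,0],"grip":1}]'
python3 -c "
from h import *
to(.478,.055,.082,-1.3)"
```

```text
t: 2.1
tool_pos: [0.4782, 0.0666, 0.1772]
orientation: [-3.106, -0.407, 0.007]
force: [0.0, -0.5, 0.0]
opening: 0.0928
t 2.1 q [ 0.025 -0.164  1.855  0.009  1.456  1.335] pos [0.4782 0.0666 0.1772] F [ 0.  -0.5  0. ] op 0.0928
shift [-2.9 12.1 95.1]
 turn [-0.01   0.003 -0.01 ]
 turn [0.005 0.015 3.131]
```

```bash
python3 -m pendant '[{"translation":[-3,12,10],"twist":[-0.01,0,0],"grip":1},{"translation":[0,0,25],"twist":[0,0,0],"grip":1},{"translation":[0,0,30],"twist":[0,0,0],"grip":1},{"translation":[0,0,20],"twist":[0,0,0],"grip":1},{"translation":[0,0,7],"twist":[0,0,0],"grip":1},{"translation":[0,0,0],"twist":[0,0,0],"grip":1},{"translation":[0,0,0],"twist":[0,0,0],"grip":1},{"translation":[0,0,0],"twist":[0,0,0],"grip":1},{"translation":[0,0,0],"twist":[0,0,0],"grip":1},{"translation":[0,0,0],"twist":[0,0,0],"grip":1}]'
python3 -c "
from h import *
to(.478,.055,.082,-1.3)"
```

```text
t: 3.1
tool_pos: [0.4804, 0.0446, 0.0849]
orientation: [3.11, 0.395, 0.009]
force: [-0.5, 0.5, -0.5]
opening: 0.0932
t 3.1 q [-0.009 -0.088  1.961 -0.006  1.262  1.311] pos [0.4804 0.0446 0.0849] F [-0.5  0.5 -0.5] op 0.0932
shift [  0.3 -10.7   2.8]
 turn [ 0.007 -0.005 -0.018]
 turn [-0.007 -0.012  3.124]
```

```bash
python3 -m pendant '[{"translation":[0,-7,2],"twist":[0,0,0],"grip":1},{"translation":[0,0,0],"twist":[0,0,0],"grip":1},{"translation":[0,0,0],"twist":[0,0,0],"grip":1},{"translation":[0,0,0],"twist":[0,0,0],"grip":1},{"translation":[0,0,0],"twist":[0,0,0],"grip":1},{"translation":[0,0,0],"twist":[0,0,0],"grip":-1},{"translation":[0,0,0],"twist":[0,0,0],"grip":-1},{"translation":[0,0,0],"twist":[0,0,0],"grip":-1},{"translation":[0,0,0],"twist":[0,0,0],"grip":-1},{"translation":[0,0,0],"twist":[0,0,0],"grip":-1}]' 12
python3 -c "
from h import *
to(.478,.055,.082,-1.3)"
```

```text
t: 4.1
tool_pos: [0.4793, 0.0524, 0.0838]
orientation: [3.109, 0.397, 0.012]
force: [0.1, 0.5, 0.3]
opening: 0.0606
t 4.1 q [ 0.007 -0.09   1.964 -0.006  1.258  1.326] pos [0.4793 0.0524 0.0838] F [0.1 0.5 0.3] op 0.0606
shift [-0.6 -2.9  1.8]
 turn [ 0.008 -0.007 -0.017]
 turn [-0.01  -0.012  3.124]
```

```bash
python3 -m pendant '[{"translation":[0,0,-15],"twist":[0,0,0],"grip":-1},{"translation":[0,0,-30],"twist":[0,0,0],"grip":-1},{"translation":[0,0,-30],"twist":[0,0,0],"grip":-1},{"translation":[20,-17,0],"twist":[0,0,0],"grip":-1},{"translation":[30,-26,0],"twist":[0,0,0],"grip":-1},{"translation":[30,-26,0],"twist":[0,0,0],"grip":-1},{"translation":[30,-26,0],"twist":[0,0,0],"grip":-1},{"translation":[30,-26,10],"twist":[0,0,0],"grip":-1},{"translation":[20,-17,10],"twist":[0,0,0],"grip":-1},{"translation":[0,0,0],"twist":[0,0,0],"grip":-1}]'
python3 -c "
from h import *
to(.611,.243,.014,-1.3)"
```

```text
t: 5.1
tool_pos: [0.6039, 0.2327, 0.1407]
orientation: [3.111, 0.391, 0.015]
force: [-0.7, -0.5, -0.7]
opening: 0.0603
t 5.1 q [ 0.293  0.294  1.445 -0.008  1.395  1.615] pos [0.6039 0.2327 0.1407] F [-0.7 -0.5 -0.7] op 0.0603
shift [  8.3  -9.1 126.7]
 turn [ 0.007 -0.009 -0.021]
 turn [-0.013 -0.011  3.121]
```

```bash
python3 -m pendant '[{"translation":[4,-4,20],"twist":[0,0,0],"grip":-1},{"translation":[0,0,35],"twist":[0,0,0],"grip":-1},{"translation":[0,0,35],"twist":[0,0,0],"grip":-1},{"translation":[0,0,20],"twist":[0,0,0],"grip":-1},{"translation":[0,0,8],"twist":[0,0,0],"grip":-1},{"translation":[0,0,0],"twist":[0,0,0],"grip":-1},{"translation":[0,0,0],"twist":[0,0,0],"grip":-1},{"translation":[0,0,0],"twist":[0,0,0],"grip":-1},{"translation":[0,0,0],"twist":[0,0,0],"grip":-1},{"translation":[0,0,0],"twist":[0,0,0],"grip":-1}]'
python3 -c "
from h import *
to(.611,.243,.013,-1.3)"
```

```text
t: 6.1
tool_pos: [0.6115, 0.2358, 0.0262]
orientation: [3.111, 0.391, 0.027]
force: [-0.1, -0.0, 0.1]
opening: 0.0605
t 6.1 q [ 0.295  0.421  1.508 -0.01   1.197  1.619] pos [0.6115 0.2358 0.0262] F [-0.1 -0.   0.1] op 0.0605
shift [ 1.1 -7.2 13.1]
 turn [ 0.008 -0.016 -0.021]
 turn [-0.026 -0.013  3.121]
```

```bash
python3 -m pendant '[{"translation":[0,-4,8],"twist":[0,-0.015,0],"grip":-1},{"translation":[0,0,4],"twist":[0,0,0],"grip":-1},{"translation":[0,0,1],"twist":[0,0,0],"grip":-1},{"translation":[0,0,0],"twist":[0,0,0],"grip":-1},{"translation":[0,0,0],"twist":[0,0,0],"grip":0.6},{"translation":[0,0,0],"twist":[0,0,0],"grip":0.6},{"translation":[0,0,0],"twist":[0,0,0],"grip":0.6},{"translation":[0,0,-15],"twist":[0,0,0],"grip":0.6},{"translation":[0,0,-25],"twist":[0,0,0],"grip":0.6},{"translation":[0,0,0],"twist":[0,0,0],"grip":0.6}]'
python3 -c "
from h import *
to(.433,.3195,.20,-.06)
cam('top')
W=cloud('top');x,y,z=W[...,0],W[...,1],W[...,2]
p=W[(np.hypot(x-.611,y-.243)<.05)&(z>.028)&(z<.04)]; print(len(p),p.mean(0),cv2.minEnclosingCircle(p[:,:2].astype(np.float32)))
crop('top',100,120,330,350,2.6,'a1.png')"
```

```text
t: 7.1
tool_pos: [0.6111, 0.2407, 0.0559]
orientation: [3.109, 0.391, 0.004]
force: [0.2, -0.2, 1.5]
opening: 0.0743
t 7.1 q [ 0.302  0.404  1.471 -0.009  1.266  1.625] pos [0.6111 0.2407 0.0559] F [ 0.2 -0.2  1.5] op 0.0743
shift [-152.8 -119.3 -145.3]
 turn [ 0.008  0.004 -1.26 ]
 turn [ 0.004 -0.009  1.881]
286 [0.60363648 0.23000882 0.03259644] ((0.6068846583366394, 0.23389407992362976), 0.025688422843813896)
```

View pics/a1.png

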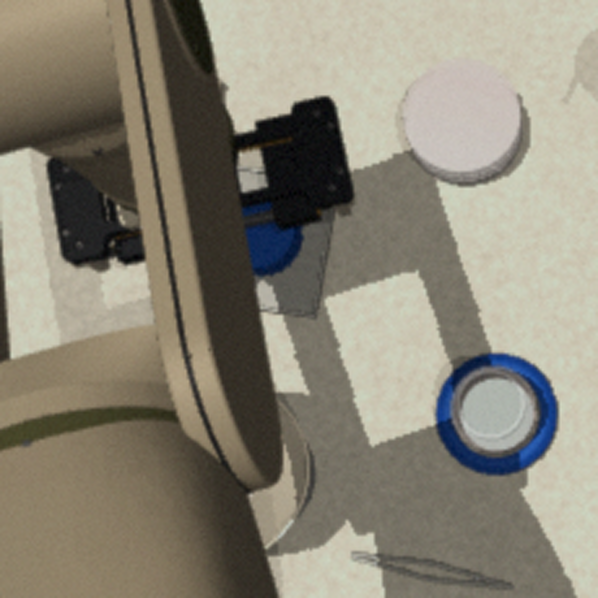

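The cap lies flat in the tray (crop 255,225) and the bottle mouth is open at (495,412). The funnel is next.

```bash
python3 -m pendant '[{"translation":[0,0,-20],"twist":[0,0,-0.14],"grip":1},{"translation":[0,0,-25],"twist":[0,0,-0.14],"grip":1},{"translation":[0,0,-25],"twist":[0,0,-0.14],"grip":1},{"translation":[0,0,-25],"twist":[0,0,-0.14],"grip":1},{"translation":[0,0,-25],"twist":[0,0,-0.14],"grip":1},{"translation":[0,0,-20],"twist":[0,0,-0.14],"grip":1},{"translation":[0,0,0],"twist":[0,0,-0.14],"grip":1},{"translation":[0,0,0],"twist":[0,0,-0.14],"grip":1},{"translation":[0,0,0],"twist":[0,0,-0.12],"grip":1},{"translation":[0,0,0],"twist":[0,0,0],"grip":1}]'
python3 -c "
from h import *
to(.433,.3195,.19,-.06)"
```

```text
t: 8.15
tool_pos: [0.607, 0.2403, 0.1954]
orientation: [2.253, 2.184, -0.017]
force: [0.5, -0.4, 0.4]
opening: 0.0926
t 8.15 q [ 0.303  0.291  1.347 -0.008  1.511  0.335] pos [0.607  0.2403 0.1954] F [ 0.5 -0.4  0.4] op 0.0926
shift [  73.8 -176.3    5.5]
 turn [-0.005  0.01   0.029]
 turn [-0.016 -0.007 -3.112]
```

```bash
python3 -m pendant '[{"translation":[13,-30,0],"twist":[0,0,0.029],"grip":1},{"translation":[18,-42,0],"twist":[0,0,0],"grip":1},{"translation":[18,-42,0],"twist":[0,0,0],"grip":1},{"translation":[15,-36,0],"twist":[0,0,0],"grip":1},{"translation":[6,-15,0],"twist":[0,0,0],"grip":1},{"translation":[0,0,0],"twist":[0,0,0],"grip":1},{"translation":[0,0,0],"twist":[0,0,0],"grip":1},{"translation":[0,0,0],"twist":[0,0,0],"grip":1},{"translation":[0,0,0],"twist":[0,0,0],"grip":1},{"translation":[0,0,0],"twist":[0,0,0],"grip":1}]'
python3 -c "
from h import *
to(.433,.3195,.091,-.06)
cam('wrist','w1.png')
W=cloud('wrist');x,y,z=W[...,0],W[...,1],W[...,2]
p=W[(np.hypot(x-.433,y-.3135)<.04)&(z>.122)&(z<.138)]; print(len(p),p.mean(0),p.min(0),p.max(0))
"
```

```text
t: 9.15
tool_pos: [0.4425, 0.3195, 0.1908]
orientation: [2.322, 2.111, -0.024]
force: [0.0, 0.2, -0.7]
opening: 0.0931
t 9.15 q [ 0.536  0.014  1.661 -0.007  1.481  0.632] pos [0.4425 0.3195 0.1908] F [ 0.   0.2 -0.7] op 0.0931
shift [ 0.5 -8.7 99.9]
 turn [-0.008  0.014 -0.035]
 turn [0.021 0.012 3.107]
983 [0.43142643 0.31808958 0.12938063] [0.42481249 0.29581885 0.12212587] [0.43717492 0.33769838 0.13205876]
```

View pics/w1.png

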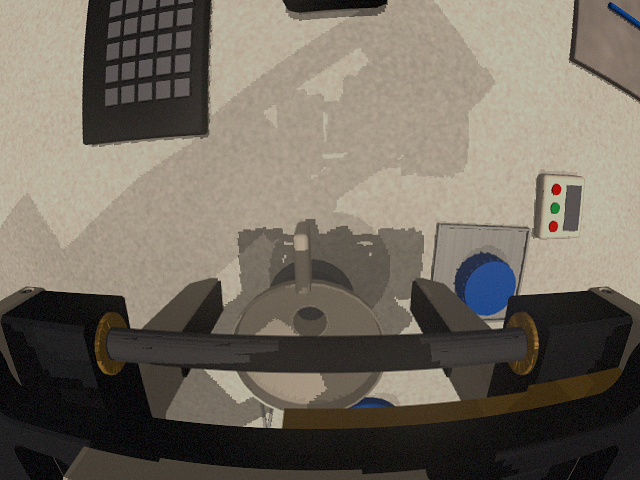

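The wrist view shows the tab at (303,245) between the open fingers, clear of the cone, and the cap in the tray at (487,283). I'll descend and grip.

```bash
python3 -m pendant '[{"translation":[0,-6,15],"twist":[-0.008,0.012,-0.03],"grip":1},{"translation":[0,0,25],"twist":[0,0,0],"grip":1},{"translation":[0,0,30],"twist":[0,0,0],"grip":1},{"translation":[0,0,20],"twist":[0,0,0],"grip":1},{"translation":[0,0,9],"twist":[0,0,0],"grip":1},{"translation":[0,0,0],"twist":[0,0,0],"grip":1},{"translation":[0,0,0],"twist":[0,0,0],"grip":1},{"translation":[0,0,0],"twist":[0,0,0],"grip":1},{"translation":[0,0,0],"twist":[0,0,0],"grip":1},{"translation":[0,0,0],"twist":[0,0,0],"grip":1}]'
python3 -c "
from h import *
to(.432,.3185,.091,-.05)"
```

```text
t: 10.2
tool_pos: [0.4427, 0.3196, 0.094]
orientation: [2.295, 2.14, 0.012]
force: [0.4, 0.1, 0.4]
opening: 0.0928
t 10.2 q [ 0.533  0.073  1.783 -0.002  1.277  0.603] pos [0.4427 0.3196 0.094 ] F [0.4 0.1 0.4] op 0.0928
shift [ -1.9 -10.6   2.9]
 turn [ 0.008 -0.003 -0.02 ]
 turn [-0.005 -0.012  3.122]
```

```bash
python3 -m pendant '[{"translation":[-1,-6,1],"twist":[0,0,0],"grip":1},{"translation":[-1,-4,1],"twist":[0,0,0],"grip":1},{"translation":[0,0,0],"twist":[0,0,0],"grip":1},{"translation":[0,0,0],"twist":[0,0,0],"grip":1},{"translation":[0,0,0],"twist":[0,0,0],"grip":-1},{"translation":[0,0,0],"twist":[0,0,0],"grip":-1},{"translation":[0,0,0],"twist":[0,0,0],"grip":-1},{"translation":[0,0,0],"twist":[0,0,0],"grip":-1},{"translation":[0,0,0],"twist":[0,0,0],"grip":-1},{"translation":[0,0,0],"twist":[0,0,0],"grip":-1}]' 40
python3 -c "
from h import *
to(.432,.3185,.091,-.05)"
```

```text
t: 11.2
tool_pos: [0.4322, 0.3188, 0.093]
orientation: [2.295, 2.14, 0.015]
force: [0.6, -0.0, 0.0]
opening: 0.0496
t 11.2 q [ 0.541  0.048  1.811 -0.002  1.272  0.611] pos [0.4322 0.3188 0.093 ] F [ 0.6 -0.   0. ] op 0.0496
shift [-0.3 -0.2  2. ]
 turn [ 0.009 -0.004 -0.02 ]
 turn [-0.007 -0.015  3.122]
```

```bash
python3 -m pendant '[{"translation":[0,0,0],"twist":[0,0,0],"grip":-1},{"translation":[0,0,0],"twist":[0,0,0],"grip":-1},{"translation":[0,0,0],"twist":[0,0,0],"grip":-1},{"translation":[0,0,0],"twist":[0,0,0],"grip":-1},{"translation":[0,0,0],"twist":[0,0,0],"grip":-1},{"translation":[0,0,-10],"twist":[0,0,0],"grip":-1},{"translation":[0,0,-20],"twist":[0,0,0],"grip":-1},{"translation":[0,0,-30],"twist":[0,0,0],"grip":-1},{"translation":[0,0,-30],"twist":[0,0,0],"grip":-1},{"translation":[0,0,-10],"twist":[0,0,0],"grip":-1}]'
python3 -c "
from h import *
to(.4827,.1383,.2,-.05)"
```

```text
t: 12.2
tool_pos: [0.4294, 0.3173, 0.1956]
orientation: [2.296, 2.141, 0.007]
force: [0.7, 0.3, -1.0]
opening: 0.0099
t 12.2 q [ 0.541 -0.041  1.707 -0.002  1.471  0.611] pos [0.4294 0.3173 0.1956] F [ 0.7  0.3 -1. ] op 0.0099
shift [-174.8   65.7   -4.4]
 turn [ 0.005 -0.001 -0.02 ]
 turn [-2.000e-03 -7.000e-03  3.122e+00]
```

```bash
python3 -m pendant '[{"translation":[-20,7,-1],"twist":[0,0,0],"grip":-1},{"translation":[-35,13,-1],"twist":[0,0,0],"grip":-1},{"translation":[-38,15,0],"twist":[0,0,0],"grip":-1},{"translation":[-38,15,0],"twist":[0,0,0],"grip":-1},{"translation":[-25,9,0],"twist":[0,0,0],"grip":-1},{"translation":[-10,4,0],"twist":[0,0,0],"grip":-1},{"translation":[0,0,0],"twist":[0,0,0],"grip":-1},{"translation":[0,0,0],"twist":[0,0,0],"grip":-1},{"translation":[0,0,0],"twist":[0,0,0],"grip":-1},{"translation":[0,0,0],"twist":[0,0,0],"grip":-1}]'
python3 - <<'E'
from h import *
to(.4827,.1383,.2,-.05)
for n in('top','scene','wrist'):
    cam(n,n+'2.png');W=cloud(n);x,y,z=W[...,0],W[...,1],W[...,2]
    p=W[(np.hypot(x-.478,y-.055)<.085)&(z>.2)&(z<.222)]
    print(n,len(p),np.median(p,0))
    if len(p)>20:
        c=p[:,:2].mean(0)
        A=np.c_[p[:,:2],np.ones(len(p))]
        s=np.linalg.lstsq(A,(p[:,:2]**2).sum(1),rcond=None)[0]; c=s[:2]/2; print(c,np.sqrt(s[2]+c@c),cv2.minEnclosingCircle(p[:,:2].astype(np.float32)))
        k=np.c_[p[:,:2],np.ones(len(p))]; print('tilt',np.linalg.lstsq(k,p[:,2],rcond=None)[0])
E
```

```text
t: 13.2
tool_pos: [0.4817, 0.1458, 0.1983]
orientation: [2.292, 2.147, 0.013]
force: [-0.2, 1.2, -0.8]
opening: 0.0096
t 13.2 q [ 0.189 -0.132  1.788  0.004  1.478  0.254] pos [0.4817 0.1458 0.1983] F [-0.2  1.2 -0.8] op 0.0096
shift [-7.4  1.5 -1.7]
 turn [ 0.007 -0.005 -0.015]
 turn [-0.008 -0.011  3.127]
top 1186 [0.49392386 0.06337258 0.2061075 ]
[0.47698563 0.0621863 ] 0.057689273768358876 ((0.4771439731121063, 0.06265895813703537), 0.06185199320316315)
tilt [ 0.00297929 -0.01944261  0.2080372 ]
scene 576 [0.43757515 0.0529526  0.20997988]
[0.47590992 0.06307197] 0.05902620950154335 ((0.47378578782081604, 0.0631272941827774), 0.06419258564710617)
tilt [ 0.03411615 -0.0003096   0.19398176]
wrist 0 [nan nan nan]
  return _methods._mean(a, axis=axis, dtype=dtype,
  ret = um.true_divide(
```

View pics/scene2.png

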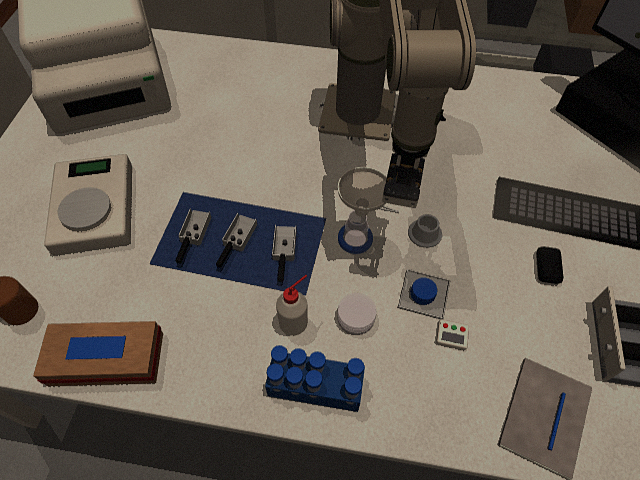

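The funnel hangs upright above the bottle, 7 mm off in y (scene view (365,190)), and the cap is in the tray. I'll correct the offset and lower it.

```bash
python3 -m pendant '[{"translation":[-5,0,0],"twist":[0,0,0],"grip":-1},{"translation":[-3,1,0],"twist":[0,0,0],"grip":-1},{"translation":[0,0,0],"twist":[0,0,0],"grip":-1},{"translation":[0,0,0],"twist":[0,0,0],"grip":-1},{"translation":[0,0,6],"twist":[0,0,0],"grip":-1},{"translation":[0,0,6],"twist":[0,0,0],"grip":-1},{"translation":[0,0,0],"twist":[0,0,0],"grip":-1},{"translation":[0,0,0],"twist":[0,0,0],"grip":-1},{"translation":[0,0,0],"twist":[0,0,0],"grip":-1},{"translation":[0,0,0],"twist":[0,0,0],"grip":-1}]'
python3 - <<'E'
from h import *
to(.4828,.1379,.143,-.05)
for n in('top','scene'):
    W=cloud(n);x,y,z=W[...,0],W[...,1],W[...,2]
    for r,a,b in((.06,.044,.055),(.06,.001,.012)):
        p=W[(np.hypot(x-.428,y-.2355)<r)&(z>a)&(z<b)]
        print(n,len(p),np.median(p,0),cv2.minEnclosingCircle(p[:,:2].astype(np.float32)))
    p=W[(np.hypot(x-.478,y-.055)<.06)&(z>.09)&(z<.106)]; print(len(p),cv2.minEnclosingCircle(p[:,:2].astype(np.float32)) if len(p) else 0)
    p=W[(np.hypot(x-.608,y-.24)<.05)&(z>.026)&(z<.04)]; print('cap',len(p),p.mean(0),cv2.minEnclosingCircle(p[:,:2].astype(np.float32)))
E
```

```text
t: 14.35
tool_pos: [0.482, 0.1374, 0.1848]
orientation: [2.291, 2.148, 0.013]
force: [-0.3, -0.6, -1.5]
opening: 0.0097
t 14.35 q [ 0.173 -0.129  1.81   0.004  1.454  0.236] pos [0.482  0.1374 0.1848] F [-0.3 -0.6 -1.5] op 0.0097
shift [ 0.4  0.5 41.8]
 turn [ 0.006 -0.005 -0.014]
 turn [-0.008 -0.01   3.127]
top 110 [0.44081182 0.25335937 0.04923234] ((0.4317464828491211, 0.23780043423175812), 0.028072159737348557)
top 332 [0.43505362 0.26176422 0.00505012] ((0.41813206672668457, 0.25229090452194214), 0.0555429682135582)
28 ((0.48233726620674133, 0.07150939106941223), 0.012239716947078705)
cap 0 [nan nan nan] ((0.0, 0.0), 0.0)
scene 158 [0.43123484 0.23438363 0.04870408] ((0.4267033338546753, 0.2350170761346817), 0.029970306903123856)
scene 520 [0.44310751 0.23297496 0.00496656] ((0.42837241291999817, 0.23561590909957886), 0.05983292683959007)
88 ((0.47793322801589966, 0.053510621190071106), 0.026374179869890213)
cap 456 [0.61089069 0.23950059 0.03258571] ((0.6099882125854492, 0.24039697647094727), 0.031615108251571655)<stdin>:9: RuntimeWarning: Mean of empty slice.
  ret = um.true_divide(
```

```bash
python3 -m pendant '[{"translation":[0,0,8],"twist":[0,0,0],"grip":-1},{"translation":[0,0,10],"twist":[0,0,0],"grip":-1},{"translation":[0,0,10],"twist":[0,0,0],"grip":-1},{"translation":[0,0,8],"twist":[0,0,0],"grip":-1},{"translation":[0,0,4],"twist":[0,0,0],"grip":-1},{"translation":[0,0,0],"twist":[0,0,0],"grip":-1},{"translation":[0,0,0],"twist":[0,0,0],"grip":-1},{"translation":[0,0,0],"twist":[0,0,0],"grip":-1},{"translation":[0,0,0],"twist":[0,0,0],"grip":-1},{"translation":[0,0,0],"twist":[0,0,0],"grip":-1}]'
python3 - <<'E'
from h import *
to(.4828,.1379,.143,-.05)
E
```

```text
t: 15.35
tool_pos: [0.4827, 0.1381, 0.1421]
orientation: [2.29, 2.148, 0.015]
force: [-1.4, 1.0, 1.1]
opening: 0.0097
t 15.35 q [ 0.174 -0.096  1.859  0.004  1.37   0.237] pos [0.4827 0.1381 0.1421] F [-1.4  1.   1.1] op 0.0097
shift [-0.2  0.1 -0.9]
 turn [ 0.007 -0.006 -0.014]
 turn [-0.009 -0.012  3.128]
```

```bash
python3 -m pendant '[{"translation":[0,0,0],"twist":[0,0,0],"grip":1},{"translation":[0,0,0],"twist":[0,0,0],"grip":1},{"translation":[0,0,0],"twist":[0,0,0],"grip":1},{"translation":[0,0,0],"twist":[0,0,0],"grip":1},{"translation":[0,0,-20],"twist":[0,0,0],"grip":1},{"translation":[0,0,-30],"twist":[0,0,0],"grip":1},{"translation":[0,0,-40],"twist":[0,0,0],"grip":1},{"translation":[0,0,-30],"twist":[0,0,0],"grip":1},{"translation":[0,0,0],"twist":[0,0,0],"grip":1},{"translation":[0,0,0],"twist":[0,0,0],"grip":1}]'
python3 - <<'E'
from h import *
from scipy.optimize import least_squares
to(.606,-.1125,.2,1.57)
cam('scene')
for n in('scene',):
    W=cloud(n);x,y,z=W[...,0],W[...,1],W[...,2]
    p=W[(np.hypot(x-.478,y-.055)<.075)&(z>.155)&(z<.168)]; print(n,len(p),np.median(p,0),cv2.minEnclosingCircle(p[:,:2].astype(np.float32)))
    for k in((.607,-.1125),(.594,-.26),(.599,-.367)):
        p=W[(np.hypot(x-k[0],y-k[1])<.05)&(z>.028)&(z<.042)];c=p.mean(0); w,V=np.linalg.eigh(np.cov(p[:,:2].T)); print('grip',np.round(c,4),np.round(V[:,1],3),len(p))
L=[eval(l) for l in open('log.txt')]
def fk(P,q):
    h,a1,L2,a3,L3,L6,off,o2,o3=P
    R1=R.from_euler('z',q[0]); 
    A=R.from_euler('y',q[1]); B=R.from_euler('y',q[1]+q[2])
    p=np.array([a1,off,h])+A.apply([0,0,L2])+B.apply([a3,0,L3])
    C=B*R.from_euler('z',q[3])*R.from_euler('y',q[4])
    p=p+C.apply([o2,o3,L6])
    return R1.apply(p),R1*C*R.from_euler('z',q[5])
def res(P): return np.concatenate([fk(P,l[0])[0]-np.array(l[1]) for l in L])
r=least_squares(res,[.4,.05,.4,0,.4,.25,.05,0,0]); print(np.round(r.x,4),np.abs(r.fun).max())
for l in L[:3]: print(np.round((fk(r.x,l[0])[1].inv()*R.from_rotvec(l[2])).as_rotvec(),3))
E
```

```text
t: 16.35
tool_pos: [0.4804, 0.1372, 0.2634]
orientation: [-2.29, -2.149, -0.009]
force: [-0.2, -0.1, -0.8]
opening: 0.0849
t 16.35 q [ 0.172 -0.164  1.698  0.004  1.603  0.236] pos [0.4804 0.1372 0.2634] F [-0.2 -0.1 -0.8] op 0.0849
shift [-241.4  141.1   62.6]
 turn [ 7.000e-03 -1.000e-03 -1.634e+00]
 turn [-1.000e-03 -7.000e-03  1.508e+00]
scene 320 [0.46579797 0.05962811 0.16018445] ((0.4766136407852173, 0.061409153044223785), 0.0684272050857544)
grip [ 0.6064 -0.1123  0.0353] [-0.993 -0.114] 185
grip [ 0.5929 -0.2596  0.0349] [-0.984  0.176] 185
grip [ 0.5995 -0.3669  0.0347] [-0.999  0.05 ] 185
[ 0.3181 -0.      0.3691  0.0616  0.5534  0.3775  0.0512 -0.     -0.    ] 9.180696203259231e-10
[-0.     0.     1.571]
[-0.     0.     1.571]
[0.    0.    1.571]
```

Funnel seated (rim at z 0.160), and the fitted forward kinematics are exact. Next I'll work out which pour directions the arm can reach.

```bash
cat >> h.py <<'E'
PK=[.3181,0,.3691,.0616,.5534,.3775,.0512]
from scipy.optimize import least_squares
LO=np.array([-2.96,-.89,.02,-1.34,0,-2.66]);HI=np.array([2.96,2.26,2.5,4.48,2.73,2.66])
def fk(q):
    h,a1,L2,a3,L3,L6,off=PK
    R1=R.from_euler('z',q[0]);A=R.from_euler('y',q[1]);B=R.from_euler('y',q[1]+q[2])
    C=B*R.from_euler('z',q[3])*R.from_euler('y',q[4])
    p=np.array([a1,off,h])+A.apply([0,0,L2])+B.apply([a3,0,L3])+C.apply([0,0,L6])
    return R1.apply(p),(R1*C*R.from_euler('z',q[5]+np.pi/2))
def ik(p,Rt,q0):
    f=lambda q:(lambda a:np.r_[(a[0]-p)*5,(a[1].inv()*R.from_matrix(Rt)).as_rotvec()])(fk(q))
    r=least_squares(f,np.clip(q0,LO+.02,HI-.02),bounds=(LO,HI)); return r.x,np.abs(r.fun).max()
# scoop: axis azimuth psi (to lip), tilt th; sg=+1 tool x along scoop x, -1 opposite; g = grip place along scoop x (m)
def tool_for(lip,psi,th,sg,g=-.070):
    x=np.array([np.cos(psi)*np.cos(th),np.sin(psi)*np.cos(th),-np.sin(th)])
    y=np.array([-np.sin(psi),np.cos(psi),0]);z=np.cross(x,y)
    S=np.c_[x,y,z]; org=lip-S@np.array([.060,0,.012])
    T=np.c_[sg*x,-sg*y,-z]
    gp=org+S@np.array([g,0,.027]); return gp-.019*z, T, org
E
python3 - <<'E'
from h import *
C=np.array([.4783,.0546,.155])
for psi in np.radians([180,210,240,90,60,30,0,-30,-60,-90,150,120]):
  for sg in(1,-1):
    best=[]
    q=None
    for th in np.radians([0,35,55,75]):
        lip=C-np.array([np.cos(psi),np.sin(psi),0])*.015+np.array([0,0,.035 if th<.5 else 0])
        p,T,o=tool_for(lip,psi,th,sg)
        seeds=[q] if q is not None else [np.array([a,0,1.7,b,c,d]) for a in(-.5,.5) for b in(0,3.1,-1,1.5) for c in (.5,1.5) for d in(-1.5,0,1.5)]
        r=min((ik(p,T,s) for s in seeds),key=lambda r:r[1]); 
        best.append(round(r[1],3)); q=r[0]
    print(int(np.degrees(psi)),sg,best,np.round(q,2))
E
```

```text
180 1 [np.float64(0.0), np.float64(0.0), np.float64(0.006), np.float64(0.225)] [ 0.35 -0.89  2.5  -0.83  0.69 -0.67]
180 -1 [np.float64(0.0), np.float64(0.0), np.float64(0.006), np.float64(0.225)] [ 0.35 -0.89  2.5  -0.83  0.69  2.47]
210 1 [np.float64(0.0), np.float64(0.0), np.float64(0.032), np.float64(0.269)] [-0.44 -0.89  2.48  0.95  1.03 -2.66]
210 -1 [np.float64(0.0), np.float64(0.0), np.float64(0.0), np.float64(0.134)] [-0.7  -0.66  2.5   1.3   1.3  -0.16]
239 1 [np.float64(0.0), np.float64(0.102), np.float64(0.226), np.float64(0.346)] [-0.44 -0.89  2.41  0.91  1.25 -2.66]
239 -1 [np.float64(0.0), np.float64(0.0), np.float64(0.0), np.float64(0.0)] [-0.72 -0.23  2.26  1.25  1.63 -0.49]
90 1 [np.float64(0.0), np.float64(0.0), np.float64(0.0), np.float64(0.0)] [ 0.57  0.34  1.66 -1.06  1.94  0.61]
90 -1 [np.float64(0.096), np.float64(0.335), np.float64(0.506), np.float64(0.783)] [ 0.4  -0.09  1.76 -0.84  1.7   2.66]
59 1 [np.float64(0.0), np.float64(0.0), np.float64(0.0), np.float64(0.0)] [ 0.4   0.61  1.31 -0.86  2.26  0.74]
59 -1 [np.float64(0.115), np.float64(0.0), np.float64(
[... 956 characters left out ...]
8]
-90 1 [np.float64(0.099), np.float64(0.338), np.float64(0.5), np.float64(0.71)] [-0.4  -0.38  2.    0.82  1.62 -2.66]
-90 -1 [np.float64(0.0), np.float64(0.0), np.float64(0.0), np.float64(0.0)] [-0.59  0.2   1.83  1.04  1.94 -0.65]
150 1 [np.float64(0.0), np.float64(0.0), np.float64(0.0), np.float64(0.066)] [ 0.6  -0.66  2.5  -1.34  1.06  0.13]
150 -1 [np.float64(0.0), np.float64(0.0), np.float64(0.046), np.float64(0.224)] [ 0.38 -0.89  2.5  -0.95  0.87  2.66]
119 1 [np.float64(0.0), np.float64(0.0), np.float64(0.0), np.float64(0.0)] [ 0.68 -0.02  2.07 -1.27  1.58  0.5 ]
119 -1 [np.float64(0.0), np.float64(0.109), np.float64(0.244), np.float64(0.426)] [ 0.36 -0.86  2.41 -0.86  1.1   2.66]
```

```bash
python3 - <<'E'
from h import *
cam('top')
for n in('top','scene'):
    W=cloud(n);im=ld(n)['im'].astype(int);m=(im[...,0]>120)&(im[...,1]<60)&(W[...,2]>.1)
    p=W[m&(np.hypot(W[...,0]-.71,W[...,1]+.06)<.12)]; print(n,len(p),p.min(0),p.max(0))
W=cloud('top');z=W[...,2];x,y=W[...,0],W[...,1]
p=W[(np.hypot(x-.708,y+.055)<.1)&(z>.03)];print('wash',p.min(0),p.max(0))
to(.592,-.1143,.2,np.radians(187-90))
E
```

```text
top 237 [ 0.69519048 -0.07415655  0.14645754] [ 0.7534943  -0.03303617  0.1784361 ]
scene 130 [ 0.69441223 -0.07413161  0.14496938] [ 0.75145094 -0.03233918  0.17951072]
wash [ 0.6222853  -0.11718078  0.03000408] [0.77166806 0.04388411 0.1784361 ]
t 16.45 q [ 0.172 -0.163  1.699  0.004  1.603  0.236] pos [0.4801 0.1371 0.2627] F [0.3 0.8 0.2] op 0.0916
shift [-244.   127.6   61.8]
 turn [ 0.006 -0.002 -1.757]
 turn [-1.000e-03 -6.000e-03  1.385e+00]
```

```bash
python3 -m pendant '[{"translation":[-25,13,0],"twist":[0,0,0],"grip":1},{"translation":[-38,20,0],"twist":[0,0,0],"grip":1},{"translation":[-40,21,0],"twist":[0,0,0],"grip":1},{"translation":[-40,21,0],"twist":[0,0,0],"grip":1},{"translation":[-40,21,0],"twist":[0,0,0],"grip":1},{"translation":[-38,20,0],"twist":[0,0,0],"grip":1},{"translation":[-20,10,0],"twist":[0,0,0],"grip":1},{"translation":[0,0,0],"twist":[0,0,-0.13],"grip":1},{"translation":[0,0,0],"twist":[0,0,-0.14],"grip":1},{"translation":[0,0,0],"twist":[0,0,-0.14],"grip":1}]'
python3 -m pendant '[{"translation":[0,0,10],"twist":[0,0,-0.145],"grip":1},{"translation":[0,0,10],"twist":[0,0,-0.145],"grip":1},{"translation":[0,0,10],"twist":[0,0,-0.145],"grip":1},{"translation":[0,0,10],"twist":[0,0,-0.145],"grip":1},{"translation":[0,0,10],"twist":[0,0,-0.145],"grip":1},{"translation":[0,0,10],"twist":[0,0,-0.145],"grip":1},{"translation":[0,0,10],"twist":[0,0,-0.145],"grip":1},{"translation":[0,0,10],"twist":[0,0,-0.145],"grip":1},{"translation":[0,0,10],"twist":[0,0,-0.145],"grip":1},{"translation":[0,0,0],"twist":[0,0,-0.04],"grip":1}]'
python3 - <<'E'
from h import *
to(.592,-.1143,.1,np.radians(187-90))
E
```

```text
t: 17.45
tool_pos: [0.5868, -0.1206, 0.2403]
orientation: [-1.774, -2.561, 0.008]
force: [-0.6, 0.2, -0.9]
opening: 0.0927
t: 18.45
tool_pos: [0.5725, -0.1167, 0.1256]
orientation: [0.286, -3.077, -0.038]
force: [0.3, 0.8, 0.3]
opening: 0.0931
t 18.45 q [-0.291  0.206  1.577  0.003  1.415 -2.048] pos [ 0.5725 -0.1167  0.1256] F [0.3 0.8 0.3] op 0.0931
shift [-20.8  -2.   24.6]
 turn [ 0.028 -0.05   0.063]
 turn [ 0.077  0.042 -3.077]
```

```bash
python3 -m pendant '[{"translation":[0,0,0],"twist":[0.028,-0.05,0.063],"grip":1},{"translation":[0,0,0],"twist":[0,0,0],"grip":1},{"translation":[-11,-1,0],"twist":[0,0,0],"grip":1},{"translation":[-9,-1,0],"twist":[0,0,0],"grip":1},{"translation":[0,0,10],"twist":[0,0,0],"grip":1},{"translation":[0,0,20],"twist":[0,0,0],"grip":1},{"translation":[0,0,15],"twist":[0,0,0],"grip":1},{"translation":[0,0,5],"twist":[0,0,0],"grip":1},{"translation":[0,0,0],"twist":[0,0,0],"grip":1},{"translation":[0,0,0],"twist":[0,0,0],"grip":1}]'
python3 - <<'E'
from h import *
to(.592,-.1143,.0105,np.radians(187-90))
E
```

```text
t: 19.45
tool_pos: [0.591, -0.1151, 0.0645]
orientation: [0.199, -3.123, -0.007]
force: [-0.1, 0.3, 1.0]
opening: 0.0929
t 19.45 q [-0.277  0.271  1.619 -0.     1.266 -1.975] pos [ 0.591  -0.1151  0.0645] F [-0.1  0.3  1. ] op 0.0929
shift [-1.8  0.4 54. ]
 turn [ 0.005 -0.012  0.005]
 turn [ 0.019  0.008 -3.137]
```

```bash
python3 -m pendant '[{"translation":[-1,0,10],"twist":[0,0,0],"grip":1},{"translation":[0,0,18],"twist":[0,0,0],"grip":1},{"translation":[0,0,15],"twist":[0,0,0],"grip":1},{"translation":[0,0,8],"twist":[0,0,0],"grip":1},{"translation":[0,0,2],"twist":[0,0,0],"grip":1},{"translation":[0,0,0],"twist":[0,0,0],"grip":0},{"translation":[0,0,0],"twist":[0,0,0],"grip":0},{"translation":[0,0,0],"twist":[0,0,0],"grip":0},{"translation":[0,0,0],"twist":[0,0,0],"grip":0},{"translation":[0,0,0],"twist":[0,0,0],"grip":0}]' 60
python3 - <<'E'
from h import *
to(.592,-.1143,.0105,np.radians(187-90))
E
```

```text
t: 20.45
tool_pos: [0.595, -0.1158, 0.0131]
orientation: [0.199, -3.13, -0.003]
force: [-0.1, 0.1, 0.3]
opening: 0.0576
t 20.45 q [-0.277  0.338  1.64  -0.     1.169 -1.975] pos [ 0.595  -0.1158  0.0131] F [-0.1  0.1  0.3] op 0.0576
shift [2.8 1.8 2.6]
 turn [ 0.002 -0.005  0.005]
 turn [ 8.000e-03  3.000e-03 -3.137e+00]
```

```bash
python3 -m pendant '[{"translation":[0,1,2],"twist":[0,0,0],"grip":-1},{"translation":[0,0,0],"twist":[0,0,0],"grip":-1},{"translation":[0,0,0],"twist":[0,0,0],"grip":-1},{"translation":[0,0,0],"twist":[0,0,0],"grip":-1},{"translation":[0,0,0],"twist":[0,0,0],"grip":-1},{"translation":[0,0,0],"twist":[0,0,0],"grip":-1},{"translation":[0,0,0],"twist":[0,0,0],"grip":-1},{"translation":[0,0,-5],"twist":[0,0,0],"grip":-1},{"translation":[0,0,-15],"twist":[0,0,0],"grip":-1},{"translation":[0,0,-20],"twist":[0,0,0],"grip":-1}]' 60
python3 - <<'E'
from h import *
C=np.array([.4783,.0546,.195])
p,T,o=tool_for(C+[0,-.03,.01],np.pi/2,0,1,-.0625)
print(p,o);to(p[0],-.13,p[2],0)
cam('scene')
crop('scene',140,170,400,330,3,'s3.png')
E
```

```text
t: 21.45
tool_pos: [0.5925, -0.114, 0.05]
orientation: [0.199, -3.124, -0.006]
force: [1.3, -0.0, -0.7]
opening: 0.0135
[ 0.4783 -0.0979  0.201 ] [ 0.4783 -0.0354  0.193 ]
t 21.45 q [-0.275  0.289  1.625  0.     1.239 -1.973] pos [ 0.5925 -0.114   0.05  ] F [ 1.3 -0.  -0.7] op 0.0135
shift [ 116.9   -0.7 -149.8]
 turn [-0.006 -0.012  1.698]
 turn [ 0.011 -0.005 -1.444]
```

View pics/s3.png

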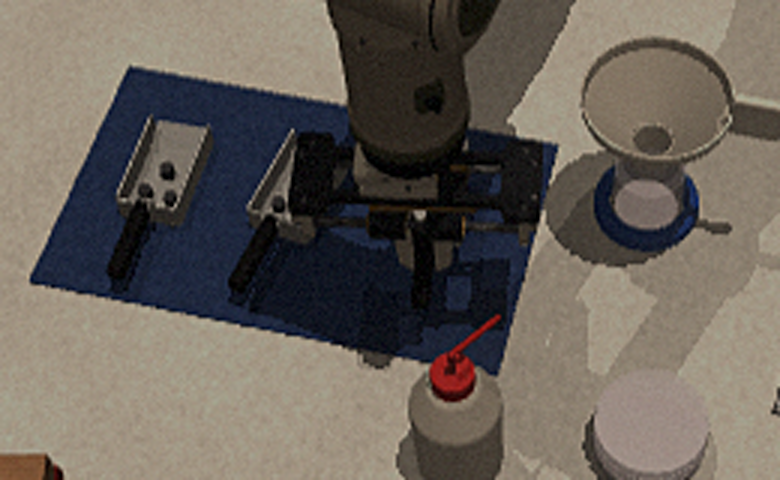

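The scoop is lifted level and the funnel is seated with its tab to the right (705,110). Moving to the pour station.

```bash
python3 -m pendant '[{"translation":[4,0,-10],"twist":[0,0,0],"grip":-1},{"translation":[8,0,-15],"twist":[0,0,0],"grip":-1},{"translation":[12,0,-20],"twist":[0,0,0],"grip":-1},{"translation":[14,0,-20],"twist":[0,0,0.03],"grip":-1},{"translation":[14,0,-20],"twist":[0,0,0.06],"grip":-1},{"translation":[14,0,-20],"twist":[0,0,0.1],"grip":-1},{"translation":[12,0,-20],"twist":[0,0,0.12],"grip":-1},{"translation":[10,0,-10],"twist":[0,0,0.12],"grip":-1},{"translation":[6,0,-5],"twist":[0,0,0.12],"grip":-1},{"translation":[3,0,0],"twist":[0,0,0.12],"grip":-1}]'
python3 -m pendant '[{"translation":[0,0,0],"twist":[0,0,0.12],"grip":-1},{"translation":[0,0,0],"twist":[0,0,0.12],"grip":-1},{"translation":[0,0,0],"twist":[0,0,0.12],"grip":-1},{"translation":[0,0,0],"twist":[0,0,0.12],"grip":-1},{"translation":[0,0,0],"twist":[0,0,0.12],"grip":-1},{"translation":[0,0,0],"twist":[0,0,0.12],"grip":-1},{"translation":[0,0,0],"twist":[0,0,0.12],"grip":-1},{"translation":[0,0,0],"twist":[0,0,0.08],"grip":-1},{"translation":[0,0,0],"twist":[0,0,0.04],"grip":-1},{"translation":[0,0,0],"twist":[0,0,0],"grip":-1}]'
python3 - <<'E'
from h import *
to(.4783,-.1,.201,0)
E
```

```text
t: 22.5
tool_pos: [0.4955, -0.1167, 0.2085]
orientation: [0.877, 3.014, -0.001]
force: [0.2, -0.6, -1.7]
opening: 0.0132
t: 23.5
tool_pos: [0.4924, -0.1169, 0.2148]
orientation: [2.217, 2.214, 0.004]
force: [0.4, -0.4, -1.3]
opening: 0.0137
t 23.5 q [-0.333 -0.133  1.759 -0.002  1.507 -0.332] pos [ 0.4924 -0.1169  0.2148] F [ 0.4 -0.4 -1.3] op 0.0137
shift [ 16.9 -14.2  13.6]
 turn [ 0.008  0.005 -0.001]
 turn [ 0.007 -0.012  3.14 ]
```

```bash
python3 -m pendant '[{"translation":[10,-5,4],"twist":[0,0,0],"grip":-1},{"translation":[14,-6,4],"twist":[0,0,0],"grip":-1},{"translation":[7,-3,2],"twist":[0,0,0],"grip":-1},{"translation":[0,0,0],"twist":[0,0,0],"grip":-1},{"translation":[0,0,-12],"twist":[0,-0.1,0],"grip":-1},{"translation":[0,0,-12],"twist":[0,-0.1,0],"grip":-1},{"translation":[0,0,-12],"twist":[0,-0.1,0],"grip":-1},{"translation":[0,0,-12],"twist":[0,-0.1,0],"grip":-1},{"translation":[0,0,-12],"twist":[0,-0.1,0],"grip":-1},{"translation":[0,0,0],"twist":[0,0,0],"grip":-1}]'
cat >> h.py <<'E'
def scoop(g=-.0625,tip=(.4783,.0366,.155)):
    s,Rm=st(); T=Rm; S=np.c_[T[:,0],-T[:,1],-T[:,2]]; gp=s['tool_pos']-.019*T[:,2]
    org=gp-S@np.array([g,0,.027]); lip=org+S@np.array([.06,0,.012])
    print('t',round(s['t'],2),'tilt',np.degrees(np.arcsin(-S[2,0])).round(1),'roll',np.degrees(np.arcsin(S[2,1])).round(1),'az',np.degrees(np.arctan2(S[1,0],S[0,0])).round(1),'org',org.round(4),'lip',lip.round(4),'F',s['force'].round(1),'op',round(s['opening'],4),'q',s['q'].round(2))
    print('shift to tip',(Rm.T@(np.array(tip)-lip)*1000).round(1))
E
python3 -c "
from h import *
scoop()"
```

```text
t: 24.5
tool_pos: [0.4757, -0.0698, 0.2648]
orientation: [1.922, 1.923, -0.502]
force: [-1.0, 0.1, -1.1]
opening: 0.0134
t 24.5 tilt 29.9 roll -0.7 az 89.8 org [ 0.476  -0.0197  0.2267] lip [0.476  0.0383 0.2071] F [-1.   0.1 -1.1] op 0.0134 q [ 0.14 -0.18  1.8  -0.52  1.59  0.15]
shift to tip [24.6  1.6 46. ]
```

```bash
python3 -m pendant '[{"translation":[5,1,-3],"twist":[0,-0.1,0],"grip":-1},{"translation":[6,0,-4],"twist":[0,-0.1,0],"grip":-1},{"translation":[7,0,-5],"twist":[0,-0.1,0],"grip":-1},{"translation":[8,0,-7],"twist":[0,-0.1,0],"grip":-1},{"translation":[8,0,-8],"twist":[0,-0.1,0],"grip":-1},{"translation":[0,0,-12],"twist":[0,-0.1,0],"grip":-1},{"translation":[0,0,-12],"twist":[0,-0.1,0],"grip":-1},{"translation":[0,0,-12],"twist":[0,-0.1,0],"grip":-1},{"translation":[0,0,0],"twist":[0,0,0],"grip":-1},{"translation":[0,0,0],"twist":[0,0,0],"grip":-1}]'
python3 -c "
from h import *
scoop()
cam('scene');cam('top')
o=ld('scene')['im'][150:290,280:480,::-1];p=ld('top')['im'][190:330,220:420,::-1]
cv2.imwrite('pics/p1.png',cv2.resize(np.hstack([o,p]),None,fx=2,fy=2,interpolation=cv2.INTER_CUBIC))"
```

```text
t: 25.5
tool_pos: [0.4773, 0.0052, 0.2737]
orientation: [1.387, 1.383, -1.085]
force: [-0.1, -0.0, -1.0]
opening: 0.0131
t 25.5 tilt 76.2 roll -0.1 az 89.5 org [0.4774 0.0124 0.2111] lip [0.4775 0.0383 0.1557] F [-0.1 -0.  -1. ] op 0.0131 q [ 0.58  0.37  1.66 -1.07  1.95  0.63]
shift to tip [0.3 0.8 1.9]
```

View pics/p1.png

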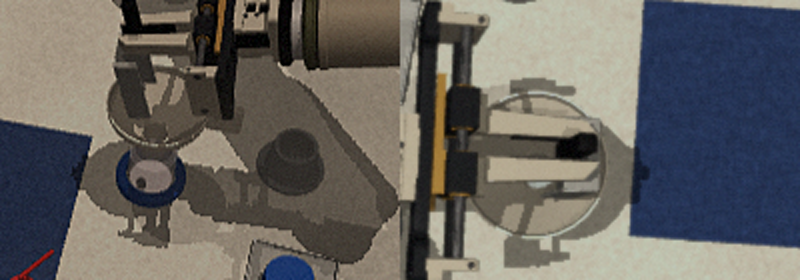

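One slug is visible inside the bottle (140,184) and the scoop is empty. I'll tilt it back and return it.

```bash
python3 -m pendant '[{"translation":[-10,0,-4],"twist":[0,0,0],"grip":-1},{"translation":[-20,0,-5],"twist":[0,0,0],"grip":-1},{"translation":[-10,0,12],"twist":[0,0.14,0],"grip":-1},{"translation":[-10,0,12],"twist":[0,0.14,0],"grip":-1},{"translation":[-5,0,12],"twist":[0,0.14,0],"grip":-1},{"translation":[-5,0,12],"twist":[0,0.14,0],"grip":-1},{"translation":[-10,0,8],"twist":[0,0.14,0],"grip":-1},{"translation":[-15,0,6],"twist":[0,0.14,0],"grip":-1},{"translation":[-20,0,5],"twist":[0,0.14,0],"grip":-1},{"translation":[-20,0,5],"twist":[0,0.14,0],"grip":-1}]'
python3 -c "
from h import *
scoop(tip=(.495,.006,.21))"
```

```text
t: 26.6
tool_pos: [0.4791, -0.1201, 0.3447]
orientation: [2.107, 2.123, -0.128]
force: [-0.1, 0.7, -1.1]
opening: 0.0137
t 26.6 tilt 9.5 roll -2.5 az 90.2 org [ 0.4792 -0.0598  0.3265] lip [0.4784 0.0014 0.3285] F [-0.1  0.7 -1.1] op 0.0137 q [-0.24 -0.25  1.64 -0.15  1.67 -0.26]
shift to tip [ 24.   11.5 116.7]
```

```bash
python3 -m pendant '[{"translation":[0,10,10],"twist":[-0.02,0.08,0],"grip":-1},{"translation":[0,25,15],"twist":[-0.02,0.08,0],"grip":-1},{"translation":[0,28,20],"twist":[0,0,0],"grip":-1},{"translation":[0,28,20],"twist":[0,0,-0.05],"grip":-1},{"translation":[0,12,20],"twist":[0,0,-0.12],"grip":-1},{"translation":[0,0,10],"twist":[0,0,-0.14],"grip":-1},{"translation":[0,0,10],"twist":[0,0,-0.14],"grip":-1},{"translation":[0,0,10],"twist":[0,0,-0.14],"grip":-1},{"translation":[0,0,10],"twist":[0,0,-0.14],"grip":-1},{"translation":[0,0,10],"twist":[0,0,-0.14],"grip":-1}]'
python3 -m pendant '[{"translation":[0,0,10],"twist":[0,0,-0.14],"grip":-1},{"translation":[0,0,10],"twist":[0,0,-0.14],"grip":-1},{"translation":[0,0,10],"twist":[0,0,-0.14],"grip":-1},{"translation":[0,0,10],"twist":[0,0,-0.14],"grip":-1},{"translation":[0,0,10],"twist":[0,0,-0.14],"grip":-1},{"translation":[0,0,10],"twist":[0,0,-0.12],"grip":-1},{"translation":[0,0,10],"twist":[0,0,0],"grip":-1},{"translation":[0,0,0],"twist":[0,0,0],"grip":-1},{"translation":[0,0,0],"twist":[0,0,0],"grip":-1},{"translation":[0,0,0],"twist":[0,0,0],"grip":-1}]'
python3 -c "
from h import *
to(.5925,-.114,.0115,np.radians(97));scoop()"
```

```text
t: 27.6
tool_pos: [0.6008, -0.1427, 0.2524]
orientation: [0.984, 2.835, 0.044]
force: [-0.8, -0.0, -0.2]
opening: 0.0133
t: 28.6
tool_pos: [0.6133, -0.1527, 0.2043]
orientation: [-0.272, 2.957, -0.073]
force: [0.2, 0.4, -0.2]
opening: 0.0133
t 28.6 q [-0.341  0.047  1.613  0.028  1.305 -2.1  ] pos [ 0.6133 -0.1527  0.2043] F [ 0.2  0.4 -0.2] op 0.0133
shift [ 44.8  54.  184.9]
 turn [-0.059  0.168  0.061]
 turn [-0.258 -0.091 -3.069]
t 28.6 tilt 9.5 roll 3.7 az -169.2 org [ 0.5542 -0.1645  0.1862] lip [ 0.4939 -0.1752  0.1881] F [ 0.2  0.4 -0.2] op 0.0133 q [-0.34  0.05  1.61  0.03  1.31 -2.1 ]
shift to tip [-18.5 212.9  22.9]
```

```bash
python3 -m pendant '[{"translation":[0,0,0],"twist":[-0.03,0.08,0.03],"grip":-1},{"translation":[0,0,0],"twist":[-0.03,0.09,0.03],"grip":-1},{"translation":[0,0,0],"twist":[0,0,0],"grip":-1},{"translation":[0,0,0],"twist":[0,0,0],"grip":-1},{"translation":[8,18,20],"twist":[0,0,0],"grip":-1},{"translation":[5,18,30],"twist":[0,0,0],"grip":-1},{"translation":[0,8,20],"twist":[0,0,0],"grip":-1},{"translation":[0,0,0],"twist":[0,0,0],"grip":-1},{"translation":[0,0,0],"twist":[0,0,0],"grip":-1},{"translation":[0,0,0],"twist":[0,0,0],"grip":-1}]'
python3 -c "
from h import *
to(.5925,-.114,.0115,np.radians(97));scoop()"
```

```text
t: 29.6
tool_pos: [0.5957, -0.1106, 0.1397]
orientation: [-0.183, 3.123, -0.007]
force: [0.5, 0.3, -0.8]
opening: 0.0136
t 29.6 q [-0.268  0.181  1.578  0.     1.368 -1.956] pos [ 0.5957 -0.1106  0.1397] F [ 0.5  0.3 -0.8] op 0.0136
shift [  5.2  -2.3 128.1]
 turn [-0.005  0.013 -0.005]
 turn [0.021 0.008 3.136]
t 29.6 tilt 0.8 roll 0.3 az -173.3 org [ 0.5337 -0.1179  0.1309] lip [ 0.474  -0.1249  0.1421] F [ 0.5  0.3 -0.8] op 0.0136 q [-0.27  0.18  1.58  0.    1.37 -1.96]
shift to tip [-23.3 159.8 -13.4]
```

```bash
python3 -m pendant '[{"translation":[3,-1,15],"twist":[0,0.012,0],"grip":-1},{"translation":[0,0,30],"twist":[0,0,0],"grip":-1},{"translation":[0,0,35],"twist":[0,0,0],"grip":-1},{"translation":[0,0,25],"twist":[0,0,0],"grip":-1},{"translation":[0,0,13],"twist":[0,0,0],"grip":-1},{"translation":[0,0,5],"twist":[0,0,0],"grip":-1},{"translation":[0,0,0],"twist":[0,0,0],"grip":-1},{"translation":[0,0,0],"twist":[0,0,0],"grip":-1},{"translation":[0,0,0],"twist":[0,0,0],"grip":-1},{"translation":[0,0,0],"twist":[0,0,0],"grip":-1}]'
python3 -c "
from h import *
to(.5925,-.114,.0115,np.radians(97))"
```

```text
t: 30.6
tool_pos: [0.6015, -0.1188, 0.0214]
orientation: [-0.178, 3.119, -0.019]
force: [-0.4, -0.1, -1.3]
opening: 0.0128
t 30.6 q [-0.275  0.321  1.645 -0.007  1.156 -1.957] pos [ 0.6015 -0.1188  0.0214] F [-0.4 -0.1 -1.3] op 0.0128
shift [8.6 5.9 9.7]
 turn [-0.013  0.017 -0.008]
 turn [0.026 0.021 3.133]
```

```bash
python3 -m pendant '[{"translation":[0,0,6],"twist":[-0.01,0.017,0],"grip":-1},{"translation":[0,0,4],"twist":[0,0,0],"grip":-1},{"translation":[0,0,0],"twist":[0,0,0],"grip":-1},{"translation":[0,0,0],"twist":[0,0,0],"grip":-1},{"translation":[0,0,0],"twist":[0,0,0],"grip":0},{"translation":[0,0,0],"twist":[0,0,0],"grip":0},{"translation":[0,0,0],"twist":[0,0,0],"grip":0},{"translation":[0,0,0],"twist":[0,0,0],"grip":0},{"translation":[0,0,-15],"twist":[0,0,0],"grip":0},{"translation":[0,0,-25],"twist":[0,0,0],"grip":1}]'
python3 -c "
from h import *
to(.5819,-.2576,.09,np.radians(79.5))"
```

```text
t: 31.6
tool_pos: [0.6002, -0.1182, 0.0506]
orientation: [0.179, -3.131, 0.002]
force: [0.1, -0.3, 0.3]
opening: 0.0504
t 31.6 q [-0.276  0.303  1.607 -0.003  1.236 -1.961] pos [ 0.6002 -0.1182  0.0506] F [ 0.1 -0.3  0.3] op 0.0504
shift [  34.3 -136.4  -39. ]
 turn [-0.002 -0.005  0.298]
 turn [ 0.007 -0.003 -2.844]
```

```bash
python3 -m pendant '[{"translation":[0,0,-25],"twist":[0,0,0],"grip":1},{"translation":[0,-20,-25],"twist":[0,0,0],"grip":1},{"translation":[10,-38,0],"twist":[0,0,0],"grip":1},{"translation":[12,-42,0],"twist":[0,0,0],"grip":1},{"translation":[12,-32,0],"twist":[0,0,0],"grip":1},{"translation":[0,0,0],"twist":[0,0,0.1],"grip":1},{"translation":[0,0,0],"twist":[0,0,0.1],"grip":1},{"translation":[0,0,0],"twist":[0,0,0.1],"grip":1},{"translation":[0,0,0],"twist":[0,0,0],"grip":1},{"translation":[0,0,0],"twist":[0,0,0],"grip":1}]'
python3 - <<'E'
from h import *
to(.5819,-.2576,.06,np.radians(79.5))
cam('scene')
W=cloud('scene');x,y,z=W[...,0],W[...,1],W[...,2]
for k in((.615,-.1165),(.594,-.26),(.599,-.367)):
        p=W[(np.hypot(x-k[0],y-k[1])<.05)&(z>.028)&(z<.042)];c=p.mean(0); w,V=np.linalg.eigh(np.cov(p[:,:2].T)); print('grip',np.round(c,4),np.round(V[:,1],3),len(p))
E
```

```text
t: 32.6
tool_pos: [0.5869, -0.2613, 0.1237]
orientation: [0.299, 3.112, -0.015]
force: [0.2, 0.3, 0.1]
opening: 0.0933
t 32.6 q [-0.497  0.286  1.486 -0.003  1.352 -1.875] pos [ 0.5869 -0.2613  0.1237] F [0.2 0.3 0.1] op 0.0933
shift [ 6.6  3.1 63.6]
 turn [-0.008  0.016 -0.009]
 turn [0.024 0.013 3.133]
grip [ 0.6153 -0.1177  0.0348] [-0.987 -0.159] 186
grip [ 0.593  -0.2593  0.0345] [-0.983  0.184] 194
grip [ 0.6009 -0.3675  0.0348] [-1.     0.014] 182
```

```bash
python3 -m pendant '[{"translation":[4,2,0],"twist":[0,0.016,0],"grip":1},{"translation":[2,1,0],"twist":[0,0,0],"grip":1},{"translation":[0,0,15],"twist":[0,0,0],"grip":1},{"translation":[0,0,30],"twist":[0,0,0],"grip":1},{"translation":[0,0,30],"twist":[0,0,0],"grip":0.6},{"translation":[0,0,22],"twist":[0,0,0],"grip":0.3},{"translation":[0,0,10],"twist":[0,0,0],"grip":0},{"translation":[0,0,3],"twist":[0,0,0],"grip":0},{"translation":[0,0,0],"twist":[0,0,0],"grip":0},{"translation":[0,0,0],"twist":[0,0,0],"grip":0}]'
python3 -c "
from h import *
to(.5819,-.2576,.0115,np.radians(79.5))"
```

```text
t: 33.65
tool_pos: [0.5805, -0.2558, 0.0069]
orientation: [-0.287, -3.126, 0.012]
force: [0.3, 0.2, 0.3]
opening: 0.0501
t 33.65 q [-0.491  0.409  1.562 -0.009  1.17  -1.875] pos [ 0.5805 -0.2558  0.0069] F [0.3 0.2 0.3] op 0.0501
shift [-1.7 -1.6 -4.6]
 turn [-0.008 -0.002  0.   ]
 turn [ 0.004 -0.012 -3.141]
```

```bash
python3 -m pendant '[{"translation":[-1,-2,-4],"twist":[0,0,0],"grip":0},{"translation":[0,0,0],"twist":[0,0,0],"grip":-1},{"translation":[0,0,0],"twist":[0,0,0],"grip":-1},{"translation":[0,0,0],"twist":[0,0,0],"grip":-1},{"translation":[0,0,0],"twist":[0,0,0],"grip":-1},{"translation":[0,0,0],"twist":[0,0,0],"grip":-1},{"translation":[0,0,0],"twist":[0,0,0],"grip":-1},{"translation":[0,0,-5],"twist":[0,0,0],"grip":-1},{"translation":[0,0,-15],"twist":[0,0,0],"grip":-1},{"translation":[0,0,-20],"twist":[0,0,0],"grip":-1}]' 60
python3 -c "
from h import *
scoop(tip=(.478,.01,.215)); to(.4783,-.11,.214,0)"
```

```text
t: 34.65
tool_pos: [0.5813, -0.2578, 0.0541]
orientation: [-0.287, -3.126, 0.012]
force: [-0.0, 0.3, -0.6]
opening: 0.0134
t 34.65 tilt -0.1 roll 0.4 az 169.5 org [ 0.5199 -0.2465  0.0463] lip [ 0.4609 -0.2355  0.0584] F [-0.   0.3 -0.6] op 0.0134 q [-0.49  0.35  1.54 -0.01  1.25 -1.88]
shift to tip [  28.2  243.3 -158.5]
t 34.65 q [-0.493  0.354  1.537 -0.008  1.25  -1.878] pos [ 0.5813 -0.2578  0.0541] F [-0.   0.3 -0.6] op 0.0134
shift [ 128.5  125.4 -160.6]
 turn [-0.008  0.004  1.388]
 turn [-0.004 -0.008 -1.754]
```

```bash
python3 -m pendant '[{"translation":[4,3,-15],"twist":[0,0,0],"grip":-1},{"translation":[10,9,-20],"twist":[0,0,0],"grip":-1},{"translation":[15,15,-22],"twist":[0,0,0],"grip":-1},{"translation":[18,18,-22],"twist":[0,0,0],"grip":-1},{"translation":[18,18,-22],"twist":[0,0,0],"grip":-1},{"translation":[18,18,-22],"twist":[0,0,0],"grip":-1},{"translation":[16,16,-18],"twist":[0,0,0],"grip":-1},{"translation":[13,13,-10],"twist":[0,0,0],"grip":-1},{"translation":[8,8,-5],"twist":[0,0,0],"grip":-1},{"translation":[3,3,0],"twist":[0,0,0],"grip":-1}]'
python3 -m pendant '[{"translation":[0,0,0],"twist":[0,0,0.06],"grip":-1},{"translation":[0,0,0],"twist":[0,0,0.12],"grip":-1},{"translation":[0,0,0],"twist":[0,0,0.15],"grip":-1},{"translation":[0,0,0],"twist":[0,0,0.15],"grip":-1},{"translation":[0,0,0],"twist":[0,0,0.15],"grip":-1},{"translation":[0,0,0],"twist":[0,0,0.15],"grip":-1},{"translation":[0,0,0],"twist":[0,0,0.15],"grip":-1},{"translation":[0,0,0],"twist":[0,0,0.15],"grip":-1},{"translation":[0,0,0],"twist":[0,0,0.15],"grip":-1},{"translation":[0,0,0],"twist":[0,0,0.1],"grip":-1}]'
python3 -c "
from h import *
scoop(tip=(.4783,.0366,.205)); to(.4783,-.11,.214,0)"
```

```text
t: 35.65
tool_pos: [0.4796, -0.1095, 0.2296]
orientation: [0.287, 3.115, -0.018]
force: [-0.2, -0.5, -0.1]
opening: 0.0135
t: 36.65
tool_pos: [0.4778, -0.1101, 0.2311]
orientation: [2.157, 2.257, -0.001]
force: [-0.0, 0.3, -1.1]
opening: 0.0131
t 36.65 tilt 0.9 roll -0.7 az 92.6 org [ 0.4751 -0.0477  0.2222] lip [0.4722 0.0124 0.2333] F [-0.   0.3 -1.1] op 0.0131 q [-0.32 -0.19  1.78 -0.01  1.53 -0.37]
shift to tip [24.4  6.8 28. ]
t 36.65 q [-0.324 -0.193  1.782 -0.009  1.535 -0.369] pos [ 0.4778 -0.1101  0.2311] F [-0.   0.3 -1.1] op 0.0131
shift [ 0.3  0.3 17.1]
 turn [0.013 0.015 0.045]
 turn [-0.023  0.021 -3.096]
```

```bash
python3 -m pendant '[{"translation":[8,0,9],"twist":[0,0,0],"grip":-1},{"translation":[10,0,12],"twist":[0,0,0],"grip":-1},{"translation":[6,0,7],"twist":[0,0,0.04],"grip":-1},{"translation":[0,0,0],"twist":[0,0,0],"grip":-1},{"translation":[0,0,-12],"twist":[0,-0.1,0],"grip":-1},{"translation":[0,0,-12],"twist":[0,-0.1,0],"grip":-1},{"translation":[0,0,-12],"twist":[0,-0.1,0],"grip":-1},{"translation":[0,0,-12],"twist":[0,-0.1,0],"grip":-1},{"translation":[0,0,-12],"twist":[0,-0.1,0],"grip":-1},{"translation":[0,0,0],"twist":[0,0,0],"grip":-1}]'
python3 -c "
from h import *
scoop()"
```

```text
t: 37.65
tool_pos: [0.4738, -0.0703, 0.2561]
orientation: [1.893, 1.942, -0.51]
force: [0.3, 1.0, -1.7]
opening: 0.0134
t 37.65 tilt 30.5 roll -0.3 az 91.4 org [ 0.4727 -0.0205  0.2175] lip [0.4713 0.0372 0.1975] F [ 0.3  1.  -1.7] op 0.0134 q [ 0.15 -0.19  1.83 -0.53  1.57  0.14]
shift to tip [20.8  6.8 37. ]
```

```bash
python3 -m pendant '[{"translation":[5,4,-4],"twist":[0,-0.1,0],"grip":-1},{"translation":[5,3,-5],"twist":[0,-0.1,0],"grip":-1},{"translation":[6,0,-6],"twist":[0,-0.1,0],"grip":-1},{"translation":[6,0,-8],"twist":[0,-0.1,0],"grip":-1},{"translation":[6,0,-9],"twist":[0,-0.1,0],"grip":-1},{"translation":[0,0,-12],"twist":[0,-0.1,0],"grip":-1},{"translation":[0,0,-12],"twist":[0,-0.1,0],"grip":-1},{"translation":[0,0,-12],"twist":[0,-0.1,0],"grip":-1},{"translation":[0,0,0],"twist":[0,0,0],"grip":-1},{"translation":[0,0,0],"twist":[0,0,0],"grip":-1}]'
python3 -c "
from h import *
scoop()
cam('scene');cam('top')
o=ld('scene')['im'][150:290,280:480,::-1];p=ld('top')['im'][190:330,220:420,::-1]
cv2.imwrite('pics/p2.png',cv2.resize(np.hstack([o,p]),None,fx=2,fy=2,interpolation=cv2.INTER_CUBIC))"
```

```text
t: 38.65
tool_pos: [0.4787, 0.0042, 0.2703]
orientation: [1.343, 1.412, -1.089]
force: [0.1, 0.5, -0.1]
opening: 0.0132
t 38.65 tilt 76.6 roll 1.4 az 97.6 org [0.477  0.0108 0.2077] lip [0.4749 0.0362 0.1521] F [ 0.1  0.5 -0.1] op 0.0132 q [ 0.58  0.36  1.68 -1.08  1.93  0.6 ]
shift to tip [-2.9  3.4 -1. ]
```

View pics/p2.png

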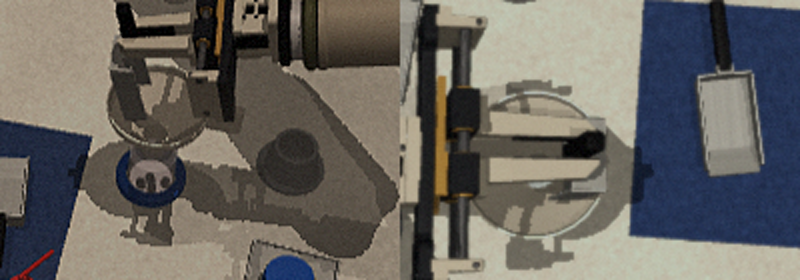

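Several slugs are now in the bottle (150,183), and scoop 1 is back on the mat and empty. Returning scoop 2.

```bash
python3 -m pendant '[{"translation":[-10,0,-4],"twist":[0,0,0],"grip":-1},{"translation":[-20,0,-5],"twist":[0,0,0],"grip":-1},{"translation":[-10,0,12],"twist":[0,0.14,0],"grip":-1},{"translation":[-10,0,14],"twist":[0,0.14,0],"grip":-1},{"translation":[-5,0,14],"twist":[0,0.14,0],"grip":-1},{"translation":[-5,0,14],"twist":[0,0.14,0],"grip":-1},{"translation":[-10,0,10],"twist":[0,0.14,0],"grip":-1},{"translation":[-15,0,10],"twist":[0,0.14,0],"grip":-1},{"translation":[-20,0,10],"twist":[0,0.14,0],"grip":-1},{"translation":[-20,0,10],"twist":[0,0.14,0],"grip":-1}]'
python3 -m pendant '[{"translation":[-10,0,5],"twist":[0,0.14,0],"grip":-1},{"translation":[0,0,0],"twist":[0,0.06,0],"grip":-1},{"translation":[0,0,10],"twist":[0,0,-0.05],"grip":-1},{"translation":[0,0,10],"twist":[0,0,-0.12],"grip":-1},{"translation":[0,0,10],"twist":[0,0,-0.14],"grip":-1},{"translation":[0,0,10],"twist":[0,0,-0.14],"grip":-1},{"translation":[0,0,10],"twist":[0,0,-0.14],"grip":-1},{"translation":[0,0,10],"twist":[0,0,-0.14],"grip":-1},{"translation":[0,0,0],"twist":[0,0,-0.14],"grip":-1},{"translation":[0,0,0],"twist":[0,0,-0.14],"grip":-1}]'
python3 -c "
from h import *
scoop(); to(.582,-.2576,.15,np.radians(79.5))"
```

```text
t: 39.75
tool_pos: [0.4876, -0.1334, 0.3261]
orientation: [2.071, 2.167, -0.163]
force: [1.4, -0.2, -1.5]
opening: 0.0139
t: 40.75
tool_pos: [0.4891, -0.161, 0.2908]
orientation: [0.741, 2.986, 0.043]
force: [-0.9, -0.1, -0.7]
opening: 0.0135
t 40.75 tilt 3.2 roll -2.5 az 152.1 org [ 0.4345 -0.1317  0.2793] lip [ 0.3807 -0.1037  0.288 ] F [-0.9 -0.1 -0.7] op 0.0135 q [-0.45 -0.18  1.67  0.04  1.6  -1.53]
shift to tip [-13.1 163.8 141.1]
t 40.75 q [-0.448 -0.184  1.669  0.041  1.6   -1.53 ] pos [ 0.4891 -0.161   0.2908] F [-0.9 -0.1 -0.7] op 0.0135
shift [-119.3  -48.1  145.7]
 turn [ 0.034  0.062 -0.303]
 turn [ 0.088 -0.049  2.837]
```

```bash
python3 -m pendant '[{"translation":[0,0,0],"twist":[0.02,0.05,-0.1],"grip":-1},{"translation":[0,0,0],"twist":[0.02,0.02,-0.1],"grip":-1},{"translation":[0,0,0],"twist":[0,0,-0.1],"grip":-1},{"translation":[-15,-10,15],"twist":[0,0,0],"grip":-1},{"translation":[-28,-17,28],"twist":[0,0,0],"grip":-1},{"translation":[-28,-17,30],"twist":[0,0,0],"grip":-1},{"translation":[-25,-14,30],"twist":[0,0,0],"grip":-1},{"translation":[-10,-8,30],"twist":[0,0,0],"grip":-1},{"translation":[0,0,0],"twist":[0,0,0],"grip":-1},{"translation":[0,0,0],"twist":[0,0,0],"grip":-1}]'
python3 -c "
from h import *
scoop(); to(.582,-.2576,.012,np.radians(79.5))"
```

```text
t: 41.75
tool_pos: [0.5896, -0.2574, 0.1862]
orientation: [0.252, 3.097, -0.03]
force: [-1.2, -0.3, -0.2]
opening: 0.0137
t 41.75 tilt 2.0 roll 0.9 az 170.7 org [ 0.5282 -0.2475  0.176 ] lip [ 0.4687 -0.2376  0.1859] F [-1.2 -0.3 -0.2] op 0.0137 q [-0.49  0.22  1.44 -0.    1.44 -1.9 ]
shift to tip [ 35.7 272.6  25.2]
t 41.75 q [-0.489  0.224  1.443 -0.004  1.436 -1.897] pos [ 0.5896 -0.2574  0.1862] F [-1.2 -0.3 -0.2] op 0.0137
shift [ 13.7   1.4 173.8]
 turn [-0.016  0.036  0.021]
 turn [-0.055 -0.025 -3.12 ]
```

```bash
python3 -m pendant '[{"translation":[0,0,0],"twist":[-0.014,0.03,0.02],"grip":-1},{"translation":[4,0,20],"twist":[0,0,0],"grip":-1},{"translation":[4,0,35],"twist":[0,0,0],"grip":-1},{"translation":[0,0,40],"twist":[0,0,0],"grip":-1},{"translation":[0,0,35],"twist":[0,0,0],"grip":-1},{"translation":[0,0,18],"twist":[0,0,0],"grip":-1},{"translation":[0,0,6],"twist":[0,0,0],"grip":-1},{"translation":[0,0,0],"twist":[0,0,0],"grip":-1},{"translation":[0,0,0],"twist":[0,0,0],"grip":-1},{"translation":[0,0,0],"twist":[0,0,0],"grip":-1}]'
python3 -c "
from h import *
scoop(); to(.582,-.2576,.012,np.radians(79.5))"
```

```text
t: 42.75
tool_pos: [0.5951, -0.2626, 0.0648]
orientation: [0.275, 3.082, -0.031]
force: [-0.1, -0.7, -1.3]
opening: 0.0138
t 42.75 tilt 2.8 roll 0.9 az 169.8 org [ 0.534  -0.2518  0.0537] lip [ 0.4745 -0.2409  0.0628] F [-0.1 -0.7 -1.3] op 0.0138 q [-0.49  0.33  1.55  0.    1.21 -1.89]
shift to tip [ 40.8 272.3 -98.5]
t 42.75 q [-0.495  0.331  1.545  0.     1.214 -1.887] pos [ 0.5951 -0.2626  0.0648] F [-0.1 -0.7 -1.3] op 0.0138
shift [16.3  3.5 52. ]
 turn [-0.016  0.049  0.005]
 turn [-0.076 -0.024 -3.136]
```

```bash
python3 -m pendant '[{"translation":[0,0,0],"twist":[-0.016,0.05,0],"grip":-1},{"translation":[0,0,0],"twist":[0,0,0],"grip":-1},{"translation":[6,2,0],"twist":[0,0,0],"grip":-1},{"translation":[6,0,5],"twist":[0,0,0],"grip":-1},{"translation":[0,0,18],"twist":[0,0,0],"grip":-1},{"translation":[0,0,18],"twist":[0,0,0],"grip":-1},{"translation":[0,0,6],"twist":[0,0,0],"grip":-1},{"translation":[0,0,0],"twist":[0,0,0],"grip":-1},{"translation":[0,0,0],"twist":[0,0,0],"grip":-1},{"translation":[0,0,0],"twist":[0,0,0],"grip":-1}]'
python3 -c "
from h import *
scoop(); to(.582,-.2576,.012,np.radians(79.5))"
```

```text
t: 43.75
tool_pos: [0.5845, -0.2594, 0.0235]
orientation: [0.278, 3.119, -0.008]
force: [-0.3, 0.1, -0.4]
opening: 0.0134
t 43.75 tilt 0.6 roll 0.2 az 169.8 org [ 0.5231 -0.2484  0.0148] lip [ 0.4639 -0.2377  0.0261] F [-0.3  0.1 -0.4] op 0.0134 q [-0.5   0.39  1.55 -0.    1.19 -1.89]
shift to tip [  32.9  272.  -130.3]
t 43.75 q [-0.498  0.389  1.554 -0.     1.187 -1.891] pos [ 0.5845 -0.2594  0.0235] F [-0.3  0.1 -0.4] op 0.0134
shift [ 2.9  1.3 11.5]
 turn [-0.004  0.011  0.006]
 turn [-0.017 -0.006 -3.136]
```

```bash
python3 -m pendant '[{"translation":[0,0,7],"twist":[0,0.01,0],"grip":-1},{"translation":[0,0,4],"twist":[0,0,0],"grip":-1},{"translation":[0,0,1],"twist":[0,0,0],"grip":-1},{"translation":[0,0,0],"twist":[0,0,0],"grip":-1},{"translation":[0,0,0],"twist":[0,0,0],"grip":0},{"translation":[0,0,0],"twist":[0,0,0],"grip":0},{"translation":[0,0,0],"twist":[0,0,0],"grip":0},{"translation":[0,0,-15],"twist":[0,0,0],"grip":0},{"translation":[0,0,-25],"twist":[0,0,0],"grip":1},{"translation":[0,0,-25],"twist":[0,0,0],"grip":1}]'
python3 -c "
from h import *
to(.5885,-.3669,.08,np.radians(88))"
```

```text
t: 44.75
tool_pos: [0.5841, -0.2585, 0.0793]
orientation: [-0.278, -3.125, 0.004]
force: [0.4, 0.0, -0.1]
opening: 0.0569
t 44.75 q [-0.495  0.337  1.509 -0.004  1.298 -1.887] pos [ 0.5841 -0.2585  0.0793] F [ 0.4  0.  -0.1] op 0.0569
shift [ -23.4 -105.9   -0.5]
 turn [-0.002 -0.004 -0.142]
 turn [-0.006  0.004  2.999]
```

```bash
python3 -m pendant '[{"translation":[-5,-20,-5],"twist":[0,0,0],"grip":1},{"translation":[-8,-36,0],"twist":[0,0,0],"grip":1},{"translation":[-8,-36,0],"twist":[0,0,0],"grip":1},{"translation":[-2,-12,0],"twist":[0,0,0],"grip":1},{"translation":[0,0,0],"twist":[0,0,-0.07],"grip":1},{"translation":[0,0,0],"twist":[0,0,-0.07],"grip":1},{"translation":[0,0,0],"twist":[0,0,0],"grip":1},{"translation":[0,0,0],"twist":[0,0,0],"grip":1},{"translation":[0,0,0],"twist":[0,0,0],"grip":1},{"translation":[0,0,0],"twist":[0,0,0],"grip":1}]'
python3 - <<'E'
from h import *
to(.5885,-.3669,.06,np.radians(88))
cam('scene')
W=cloud('scene');x,y,z=W[...,0],W[...,1],W[...,2]
for k in((.615,-.1165),(.594,-.26),(.599,-.367)):
        p=W[(np.hypot(x-k[0],y-k[1])<.05)&(z>.028)&(z<.042)];c=p.mean(0); w,V=np.linalg.eigh(np.cov(p[:,:2].T)); print('grip',np.round(c,4),np.round(V[:,1],3),len(p))
E
```

```text
t: 45.75
tool_pos: [0.594, -0.3693, 0.1007]
orientation: [0.056, 3.132, -0.014]
force: [0.2, -0.6, 0.6]
opening: 0.0929
t 45.75 q [-6.280e-01  4.570e-01  1.315e+00 -2.000e-03  1.356e+00 -2.163e+00] pos [ 0.594  -0.3693  0.1007] F [ 0.2 -0.6  0.6] op 0.0929
shift [ 6.   2.6 40.6]
 turn [-0.009  0.01  -0.001]
 turn [0.015 0.014 3.141]
grip [ 0.6142 -0.1174  0.0351] [-0.992 -0.123] 188
grip [ 0.5956 -0.2607  0.0344] [-0.987  0.163] 192
grip [ 0.5987 -0.3675  0.0346] [-1.     0.002] 186
```

```bash
python3 -m pendant '[{"translation":[4,2,0],"twist":[0,0.01,0],"grip":1},{"translation":[2,1,0],"twist":[0,0,0],"grip":1},{"translation":[0,0,15],"twist":[0,0,0],"grip":0.6},{"translation":[0,0,28],"twist":[0,0,0],"grip":0.3},{"translation":[0,0,25],"twist":[0,0,0],"grip":0},{"translation":[0,0,12],"twist":[0,0,0],"grip":0},{"translation":[0,0,4],"twist":[0,0,0],"grip":0},{"translation":[0,0,0],"twist":[0,0,0],"grip":0},{"translation":[0,0,0],"twist":[0,0,0],"grip":0},{"translation":[0,0,0],"twist":[0,0,0],"grip":0}]'
python3 -c "
from h import *
to(.5885,-.3669,.0115,np.radians(88))"
```

```text
t: 46.8
tool_pos: [0.5876, -0.3661, 0.0121]
orientation: [-0.057, -3.14, 0.015]
force: [-0.1, -0.2, -0.4]
opening: 0.047
t 46.8 q [-0.627  0.538  1.379 -0.009  1.22  -2.158] pos [ 0.5876 -0.3661  0.0121] F [-0.1 -0.2 -0.4] op 0.047
shift [-0.9 -0.8  0.7]
 turn [-0.009 -0.001 -0.001]
 turn [-1.00e-03  1.50e-02  3.14e+00]
```

Close, lift, and carry to the pour station.

```bash
python3 -m pendant '[{"translation":[0,0,0],"twist":[0,0,0],"grip":-1},{"translation":[0,0,0],"twist":[0,0,0],"grip":-1},{"translation":[0,0,0],"twist":[0,0,0],"grip":-1},{"translation":[0,0,0],"twist":[0,0,0],"grip":-1},{"translation":[0,0,0],"twist":[0,0,0],"grip":-1},{"translation":[0,0,0],"twist":[0,0,0],"grip":-1},{"translation":[0,0,0],"twist":[0,0,0],"grip":-1},{"translation":[0,0,-5],"twist":[0,0,0],"grip":-1},{"translation":[0,0,-15],"twist":[0,0,0],"grip":-1},{"translation":[0,0,-20],"twist":[0,0,0],"grip":-1}]' 60
python3 -c "
from h import *
scoop(); to(.4783,-.11,.22,0)"
```

```text
t: 47.8
tool_pos: [0.587, -0.3651, 0.0536]
orientation: [-0.057, -3.139, 0.013]
force: [1.0, -0.1, -1.4]
opening: 0.0134
t 47.8 tilt -0.1 roll 0.5 az 177.9 org [ 0.5245 -0.3629  0.0458] lip [ 0.4646 -0.3606  0.0579] F [ 1.  -0.1 -1.4] op 0.0134 q [-0.63  0.49  1.36 -0.01  1.29 -2.16]
shift to tip [   0.9  396.7 -100.4]
t 47.8 q [-0.626  0.491  1.361 -0.008  1.287 -2.158] pos [ 0.587  -0.3651  0.0536] F [ 1.  -0.1 -1.4] op 0.0134
shift [ 118.2  249.6 -168.2]
 turn [-0.008  0.005  1.534]
 turn [-0.005 -0.008 -1.607]
```

```bash
python3 -m pendant '[{"translation":[2,4,-15],"twist":[0,0,0],"grip":-1},{"translation":[6,12,-22],"twist":[0,0,0],"grip":-1},{"translation":[10,21,-25],"twist":[0,0,0],"grip":-1},{"translation":[14,30,-25],"twist":[0,0,0],"grip":-1},{"translation":[16,35,-22],"twist":[0,0,0],"grip":-1},{"translation":[17,36,-18],"twist":[0,0,0],"grip":-1},{"translation":[17,36,-15],"twist":[0,0,0],"grip":-1},{"translation":[16,34,-12],"twist":[0,0,0],"grip":-1},{"translation":[12,26,-8],"twist":[0,0,0],"grip":-1},{"translation":[6,14,-4],"twist":[0,0,0],"grip":-1}]'
python3 -m pendant '[{"translation":[0,0,0],"twist":[0,0,0.06],"grip":-1},{"translation":[0,0,0],"twist":[0,0,0.12],"grip":-1},{"translation":[0,0,0],"twist":[0,0,0.15],"grip":-1},{"translation":[0,0,0],"twist":[0,0,0.15],"grip":-1},{"translation":[0,0,0],"twist":[0,0,0.15],"grip":-1},{"translation":[0,0,0],"twist":[0,0,0.15],"grip":-1},{"translation":[0,0,0],"twist":[0,0,0.15],"grip":-1},{"translation":[0,0,0],"twist":[0,0,0.15],"grip":-1},{"translation":[0,0,0],"twist":[0,0,0.15],"grip":-1},{"translation":[0,0,0],"twist":[0,0,0.12],"grip":-1}]'
python3 -c "
from h import *
scoop(tip=(.4783,.0366,.203)); to(.4783,-.11,.22,0)"
```

```text
t: 48.8
tool_pos: [0.4775, -0.1038, 0.2377]
orientation: [0.062, 3.126, -0.023]
force: [0.1, -0.2, -1.1]
opening: 0.0131
t: 49.8
tool_pos: [0.4758, -0.0986, 0.2518]
orientation: [1.999, 2.375, 0.008]
force: [-0.2, -0.2, -1.1]
opening: 0.0133
t 49.8 tilt 1.4 roll -1.6 az 99.8 org [ 0.4655 -0.0372  0.2423] lip [0.4549 0.0222 0.2528] F [-0.2 -0.2 -1.1] op 0.0133 q [-0.3  -0.23  1.78 -0.01  1.56 -0.47]
shift to tip [11.5 24.1 50.2]
t 49.8 q [-0.302 -0.232  1.779 -0.009  1.558 -0.474] pos [ 0.4758 -0.0986  0.2518] F [-0.2 -0.2 -1.1] op 0.0133
shift [-10.9  -0.4  32.1]
 turn [0.03  0.023 0.171]
 turn [-0.034  0.045 -2.97 ]
```

```bash
python3 -m pendant '[{"translation":[0,0,0],"twist":[0.02,0,0.09],"grip":-1},{"translation":[0,0,5],"twist":[0,0,0.08],"grip":-1},{"translation":[4,1,15],"twist":[0,0,0],"grip":-1},{"translation":[5,1,18],"twist":[0,0,0],"grip":-1},{"translation":[5,0,12],"twist":[0,0,0],"grip":-1},{"translation":[0,0,0],"twist":[0,0,0],"grip":-1},{"translation":[0,0,-12],"twist":[0,-0.1,0],"grip":-1},{"translation":[0,0,-12],"twist":[0,-0.1,0],"grip":-1},{"translation":[0,0,-12],"twist":[0,-0.1,0],"grip":-1},{"translation":[0,0,-12],"twist":[0,-0.1,0],"grip":-1}]'
python3 -c "
from h import *
scoop()"
```

```text
t: 50.8
tool_pos: [0.4762, -0.0785, 0.2527]
orientation: [1.983, 1.963, -0.42]
force: [-0.3, -0.8, -2.4]
opening: 0.0134
t 50.8 tilt 25.0 roll -1.1 az 89.2 org [ 0.4772 -0.0253  0.219 ] lip [0.4778 0.0342 0.2045] F [-0.3 -0.8 -2.4] op 0.0134 q [ 0.06 -0.21  1.82 -0.44  1.54  0.09]
shift to tip [23.1 -0.4 43.8]
```

```bash
python3 -m pendant '[{"translation":[4,0,-3],"twist":[0,-0.1,0],"grip":-1},{"translation":[5,0,-4],"twist":[0,-0.1,0],"grip":-1},{"translation":[6,0,-5],"twist":[0,-0.1,0],"grip":-1},{"translation":[8,0,-6],"twist":[0,-0.1,0],"grip":-1},{"translation":[8,0,-8],"twist":[0,-0.1,0],"grip":-1},{"translation":[2,0,-12],"twist":[0,-0.1,0],"grip":-1},{"translation":[0,0,-12],"twist":[0,-0.1,0],"grip":-1},{"translation":[0,0,-12],"twist":[0,-0.1,0],"grip":-1},{"translation":[0,0,-10],"twist":[0,-0.08,0],"grip":-1},{"translation":[0,0,0],"twist":[0,0,0],"grip":-1}]'
python3 -c "
from h import *
scoop()
cam('scene');cam('top')
o=ld('scene')['im'][150:290,280:480,::-1];p=ld('top')['im'][190:330,220:420,::-1]
cv2.imwrite('pics/p3.png',cv2.resize(np.hstack([o,p]),None,fx=2,fy=2,interpolation=cv2.INTER_CUBIC))"
```

```text
t: 51.8
tool_pos: [0.4794, 0.0135, 0.2826]
orientation: [1.376, 1.351, -1.065]
force: [0.3, -0.6, -1.0]
opening: 0.0137
t 51.8 tilt 77.2 roll -1.9 az 82.1 org [0.4815 0.0193 0.2199] lip [0.4831 0.0442 0.164 ] F [ 0.3 -0.6 -1. ] op 0.0137 q [ 0.59  0.37  1.65 -1.09  1.97  0.65]
shift to tip [ 7.  -5.1  9.3]
```

View pics/p3.png

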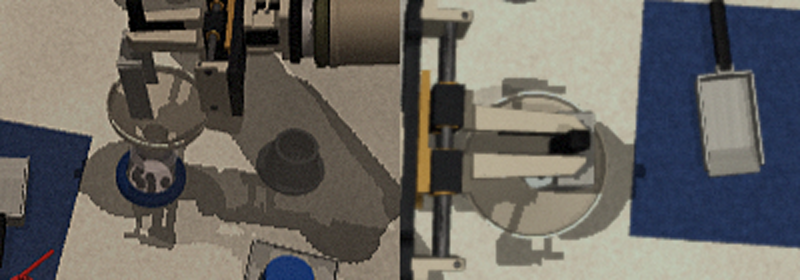

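More slugs lie in the bottle (152,180), and none are visible outside it. Returning scoop 3.

```bash
python3 -m pendant '[{"translation":[-10,0,-4],"twist":[0,0,0],"grip":-1},{"translation":[-20,0,-5],"twist":[0,0,0],"grip":-1},{"translation":[-10,0,12],"twist":[0,0.14,0],"grip":-1},{"translation":[-10,0,14],"twist":[0,0.14,0],"grip":-1},{"translation":[-5,0,14],"twist":[0,0.14,0],"grip":-1},{"translation":[-5,0,14],"twist":[0,0.14,0],"grip":-1},{"translation":[-10,0,10],"twist":[0,0.14,0],"grip":-1},{"translation":[-15,0,10],"twist":[0,0.14,0],"grip":-1},{"translation":[-20,0,10],"twist":[0,0.14,0],"grip":-1},{"translation":[-20,0,10],"twist":[0,0.14,0],"grip":-1}]'
python3 -m pendant '[{"translation":[-10,0,5],"twist":[0,0.14,0],"grip":-1},{"translation":[0,0,0],"twist":[0,0.06,0],"grip":-1},{"translation":[0,0,10],"twist":[0,0,-0.05],"grip":-1},{"translation":[0,0,10],"twist":[0,0,-0.12],"grip":-1},{"translation":[0,0,10],"twist":[0,0,-0.14],"grip":-1},{"translation":[0,0,10],"twist":[0,0,-0.14],"grip":-1},{"translation":[0,0,10],"twist":[0,0,-0.14],"grip":-1},{"translation":[0,0,10],"twist":[0,0,-0.14],"grip":-1},{"translation":[0,0,0],"twist":[0,0,-0.14],"grip":-1},{"translation":[0,0,0],"twist":[0,0,-0.14],"grip":-1}]'
python3 -c "
from h import *
scoop(); to(.5875,-.3665,.15,np.radians(88))"
```

```text
t: 52.9
tool_pos: [0.4833, -0.1244, 0.3411]
orientation: [2.075, 2.103, -0.102]
force: [0.8, 0.0, -1.8]
opening: 0.0131
t: 53.9
tool_pos: [0.4877, -0.1531, 0.3095]
orientation: [0.766, 2.906, 0.058]
force: [-0.5, -0.3, -1.4]
opening: 0.0133
t 53.9 tilt 7.0 roll -4.1 az 150.2 org [ 0.435  -0.1223  0.294 ] lip [ 0.3816 -0.0928  0.2986] F [-0.5 -0.3 -1.4] op 0.0133 q [-0.45 -0.27  1.71  0.06  1.57 -1.5 ]
shift to tip [ -2.2 149.5 156.1]
t 53.9 q [-0.452 -0.27   1.713  0.064  1.572 -1.503] pos [ 0.4877 -0.1531  0.3095] F [-0.5 -0.3 -1.4] op 0.0133
shift [-171.8 -148.4  171.4]
 turn [ 0.041  0.136 -0.479]
 turn [ 0.185 -0.056  2.656]
```

```bash
python3 -m pendant '[{"translation":[0,0,0],"twist":[0.02,0.06,-0.12],"grip":-1},{"translation":[0,0,0],"twist":[0.03,0.06,-0.12],"grip":-1},{"translation":[0,0,0],"twist":[0,0.03,-0.12],"grip":-1},{"translation":[0,0,0],"twist":[0,0,-0.12],"grip":-1},{"translation":[-10,-20,10],"twist":[0,0,0],"grip":-1},{"translation":[-18,-36,20],"twist":[0,0,0],"grip":-1},{"translation":[-18,-38,25],"twist":[0,0,0],"grip":-1},{"translation":[-18,-38,25],"twist":[0,0,0],"grip":-1},{"translation":[-18,-38,25],"twist":[0,0,0],"grip":-1},{"translation":[-12,-20,25],"twist":[0,0,0],"grip":-1}]'
python3 -c "
from h import *
scoop(); to(.5875,-.3665,.012,np.radians(88))"
```

```text
t: 54.9
tool_pos: [0.5862, -0.3606, 0.218]
orientation: [0.004, 3.106, -0.039]
force: [0.5, 0.7, -2.0]
opening: 0.0139
t 54.9 tilt 2.0 roll 1.4 az 179.9 org [ 0.524  -0.3607  0.2078] lip [ 0.4636 -0.3603  0.2176] F [ 0.5  0.7 -2. ] op 0.0139 q [-0.63  0.32  1.27  0.    1.51 -2.19]
shift to tip [-11.6 398.4  53.2]
t 54.9 q [-6.260e-01  3.250e-01  1.266e+00  1.000e-03  1.507e+00 -2.195e+00] pos [ 0.5862 -0.3606  0.218 ] F [ 0.5  0.7 -2. ] op 0.0139
shift [  6.   -0.7 206. ]
 turn [-0.024  0.036  0.032]
 turn [-0.056 -0.038 -3.109]
```

```bash
python3 -m pendant '[{"translation":[0,0,0],"twist":[-0.024,0.036,0.03],"grip":-1},{"translation":[0,0,0],"twist":[0,0,0],"grip":-1},{"translation":[0,0,25],"twist":[0,0,0],"grip":-1},{"translation":[0,0,40],"twist":[0,0,0],"grip":-1},{"translation":[0,0,40],"twist":[0,0,0],"grip":-1},{"translation":[0,0,35],"twist":[0,0,0],"grip":-1},{"translation":[0,0,20],"twist":[0,0,0],"grip":-1},{"translation":[0,0,8],"twist":[0,0,0],"grip":-1},{"translation":[0,0,0],"twist":[0,0,0],"grip":-1},{"translation":[0,0,0],"twist":[0,0,0],"grip":-1}]'
python3 -c "
from h import *
scoop(); to(.5875,-.3665,.012,np.radians(88))"
```

```text
t: 55.9
tool_pos: [0.5918, -0.3749, 0.0704]
orientation: [0.045, 3.105, -0.041]
force: [0.2, -0.2, -0.1]
opening: 0.0137
t 55.9 tilt 2.1 roll 1.5 az 178.4 org [ 0.5297 -0.3734  0.0602] lip [ 0.4693 -0.3714  0.07  ] F [ 0.2 -0.2 -0.1] op 0.0137 q [-0.64  0.46  1.37 -0.    1.27 -2.18]
shift to tip [ -0.5 405.7 -95.6]
t 55.9 q [-6.370e-01  4.570e-01  1.373e+00 -1.000e-03  1.267e+00 -2.179e+00] pos [ 0.5918 -0.3749  0.0704] F [ 0.2 -0.2 -0.1] op 0.0137
shift [ 6.7  9.8 58. ]
 turn [-0.026  0.036  0.006]
 turn [-0.057 -0.041 -3.135]
```

```bash
python3 -m pendant '[{"translation":[0,0,0],"twist":[-0.024,0.036,0],"grip":-1},{"translation":[0,0,0],"twist":[0,0,0],"grip":-1},{"translation":[4,5,0],"twist":[0,0,0],"grip":-1},{"translation":[2,4,8],"twist":[0,0,0],"grip":-1},{"translation":[0,0,20],"twist":[0,0,0],"grip":-1},{"translation":[0,0,18],"twist":[0,0,0],"grip":-1},{"translation":[0,0,8],"twist":[0,0,0],"grip":-1},{"translation":[0,0,0],"twist":[0,0,0],"grip":-1},{"translation":[0,0,0],"twist":[0,0,0],"grip":-1},{"translation":[0,0,0],"twist":[0,0,0],"grip":-1}]'
python3 -c "
from h import *
scoop(); to(.5875,-.3665,.012,np.radians(88))"
```

```text
t: 56.9
tool_pos: [0.5905, -0.3673, 0.0256]
orientation: [0.041, 3.125, -0.02]
force: [-0.4, -0.4, -1.3]
opening: 0.0138
t 56.9 tilt 0.9 roll 0.7 az 178.5 org [ 0.5282 -0.3658  0.0166] lip [ 0.468  -0.364   0.0277] F [-0.4 -0.4 -1.3] op 0.0138 q [-0.63  0.51  1.38 -0.    1.22 -2.17]
shift to tip [  -1.8  399.1 -132.5]
t 56.9 q [-6.290e-01  5.150e-01  1.384e+00 -2.000e-03  1.223e+00 -2.173e+00] pos [ 0.5905 -0.3673  0.0256] F [-0.4 -0.4 -1.3] op 0.0138
shift [ 3.2  0.9 13.6]
 turn [-0.013  0.016  0.008]
 turn [-0.025 -0.02  -3.133]
```

```bash
python3 -m pendant '[{"translation":[0,0,8],"twist":[-0.013,0.016,0],"grip":-1},{"translation":[0,0,5],"twist":[0,0,0],"grip":-1},{"translation":[0,0,2],"twist":[0,0,0],"grip":-1},{"translation":[0,0,0],"twist":[0,0,0],"grip":-1},{"translation":[0,0,0],"twist":[0,0,0],"grip":0},{"translation":[0,0,0],"twist":[0,0,0],"grip":0},{"translation":[0,0,0],"twist":[0,0,0],"grip":0},{"translation":[0,0,-15],"twist":[0,0,0],"grip":0},{"translation":[0,0,-35],"twist":[0,0,0],"grip":1},{"translation":[0,0,-45],"twist":[0,0,0],"grip":1}]'
python3 -m pendant '[{"translation":[0,0,-45],"twist":[0,0,0],"grip":1},{"translation":[0,0,-40],"twist":[0,0,0],"grip":1},{"translation":[30,20,-20],"twist":[0,0,0.12],"grip":1},{"translation":[10,30,0],"twist":[0,0,0.14],"grip":1},{"translation":[0,30,0],"twist":[0,0,0.14],"grip":1},{"translation":[-10,30,0],"twist":[0,0,0.14],"grip":1},{"translation":[-10,30,0],"twist":[0,0,0.14],"grip":1},{"translation":[0,0,0],"twist":[0,0,0.14],"grip":1},{"translation":[0,0,0],"twist":[0,0,0.14],"grip":1},{"translation":[0,0,0],"twist":[0,0,0.14],"grip":1}]'
python3 - <<'E'
from h import *
to(.4828,.1379,.24,-.05)
cam('scene','scene4.png');cam('top')
W=cloud('scene');x,y,z=W[...,0],W[...,1],W[...,2]
for k in((.615,-.1165),(.594,-.26),(.599,-.367)):
        p=W[(np.hypot(x-k[0],y-k[1])<.05)&(z>.028)&(z<.042)];c=p.mean(0); w,V=np.linalg.eigh(np.cov(p[:,:2].T)); print('grip',np.round(c,4),np.round(V[:,1],3),len(p))
a=ld('top')['im'][180:330,230:560,::-1];b=ld('scene')['im'][150:300,150:480,::-1]
o=np.hstack([ld('scene')['im'][205:255,330:380,::-1],ld('top')['im'][250:300,270:320,::-1]])
o=cv2.resize(o,(660,330),interpolation=cv2.INTER_CUBIC)
cv2.imwrite('pics/p4.png',np.vstack([o,np.hstack([a,b])]))
E
```

```text
t: 57.9
tool_pos: [0.5885, -0.3659, 0.1047]
orientation: [-0.042, -3.132, -0.012]
force: [0.7, -0.2, -1.0]
opening: 0.0569
t: 58.9
tool_pos: [0.6147, -0.2419, 0.2384]
orientation: [1.726, 2.608, 0.003]
force: [-0.0, -0.8, 0.4]
opening: 0.0933
t 58.9 q [-0.453  0.273  1.291  0.     1.564 -0.855] pos [ 0.6147 -0.2419  0.2384] F [-0.  -0.8  0.4] op 0.0933
shift [401.1  27.2  -5.6]
 turn [0.012 0.008 0.452]
 turn [-0.011  0.016 -2.69 ]
grip [ 0.6142 -0.1171  0.0351] [-0.994 -0.109] 187
grip [ 0.5961 -0.2608  0.0346] [-0.986  0.164] 187
grip [ 0.6008 -0.3674  0.0345] [-0.999  0.051] 184
```

View pics/p4.png

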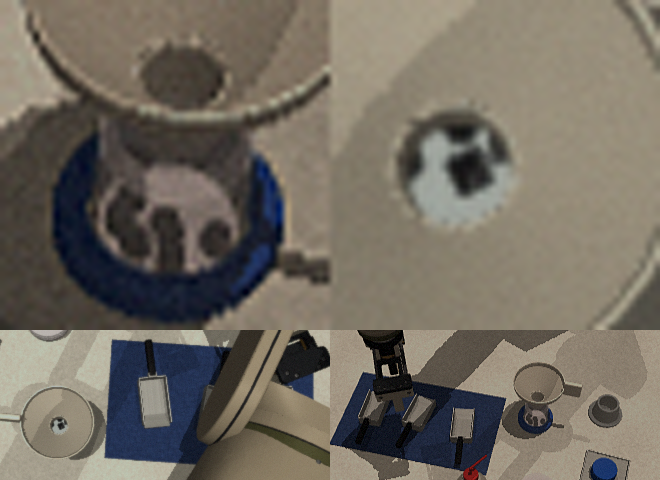

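```bash
python3 -m pendant '[{"translation":[30,2,0],"twist":[0,0,0],"grip":1},{"translation":[45,3,0],"twist":[0,0,0],"grip":1},{"translation":[48,3,0],"twist":[0,0,0],"grip":1},{"translation":[48,3,0],"twist":[0,0,0],"grip":1},{"translation":[48,3,0],"twist":[0,0,0],"grip":1},{"translation":[48,3,0],"twist":[0,0,0],"grip":1},{"translation":[48,3,0],"twist":[0,0,0],"grip":1},{"translation":[40,3,0],"twist":[0,0,0],"grip":1},{"translation":[20,2,0],"twist":[0,0,0],"grip":1},{"translation":[0,0,0],"twist":[0,0,0.1],"grip":1}]'
python3 -m pendant '[{"translation":[0,0,0],"twist":[0,0,0.12],"grip":1},{"translation":[0,0,0],"twist":[0,0,0.12],"grip":1},{"translation":[0,0,0],"twist":[0,0,0.1],"grip":1},{"translation":[0,0,0],"twist":[0,0,0],"grip":1},{"translation":[0,0,0],"twist":[0,0,0],"grip":1},{"translation":[0,0,0],"twist":[0,0,0],"grip":1},{"translation":[0,0,0],"twist":[0,0,0],"grip":1},{"translation":[0,0,0],"twist":[0,0,0],"grip":1},{"translation":[0,0,0],"twist":[0,0,0],"grip":1},{"translation":[0,0,0],"twist":[0,0,0],"grip":1}]'
python3 - <<'E'
from h import *
to(.4828,.1379,.143,-.05)
cam('scene');cam('top')
a=ld('top')['im'][185:305,350:540,::-1];b=ld('scene')['im'][190:310,160:350,::-1]
cv2.imwrite('pics/p5.png',cv2.resize(np.hstack([a,b]),None,fx=2.1,fy=2.1,interpolation=cv2.INTER_CUBIC))
E
```

```text
t: 60.0
tool_pos: [0.4772, 0.1195, 0.2394]
orientation: [1.788, 2.558, 0.011]
force: [0.6, -0.2, 0.4]
opening: 0.0932
t: 61.0
tool_pos: [0.4766, 0.1203, 0.2433]
orientation: [2.169, 2.242, 0.021]
force: [-0.7, 0.1, 0.1]
opening: 0.0931
t 61.0 q [ 0.15  -0.201  1.767 -0.009  1.551  0.117] pos [0.4766 0.1203 0.2433] F [-0.7  0.1  0.1] op 0.0931
shift [ 18.1   4.3 100.4]
 turn [0.025 0.005 0.083]
 turn [-0.008  0.039 -3.058]
```

View pics/p5.png

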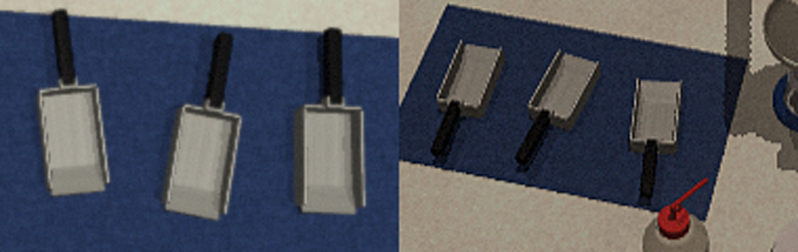

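All three scoops are empty and level on the mat, with no slug in sight outside the bottle. Back to the funnel.

```bash
python3 -m pendant '[{"translation":[0,0,0],"twist":[0.024,0.005,0.08],"grip":1},{"translation":[0,0,0],"twist":[0,0,0],"grip":1},{"translation":[10,2,0],"twist":[0,0,0],"grip":1},{"translation":[7,1,0],"twist":[0,0,0],"grip":1},{"translation":[0,0,10],"twist":[0,0,0],"grip":1},{"translation":[0,0,22],"twist":[0,0,0],"grip":1},{"translation":[0,0,20],"twist":[0,0,0],"grip":1},{"translation":[0,0,0],"twist":[0,0,0],"grip":1},{"translation":[0,0,0],"twist":[0,0,0],"grip":1},{"translation":[0,0,0],"twist":[0,0,0],"grip":1}]'
python3 - <<'E'
from h import *
to(.4828,.1379,.143,-.05)
for n in('top','scene'):
    W=cloud(n);x,y,z=W[...,0],W[...,1],W[...,2]
    p=W[(np.hypot(x-.478,y-.055)<.066)&(z>.155)&(z<.168)]; print(n,len(p),cv2.minEnclosingCircle(p[:,:2].astype(np.float32)))
    p=W[(np.hypot(x-.482,y-.135)<.05)&(z>.172)&(z<.19)]; print(n,len(p),p.mean(0) if len(p) else 0)
E
```

```text
t: 62.1
tool_pos: [0.4805, 0.1402, 0.1885]
orientation: [2.262, 2.177, 0.002]
force: [-0.6, 0.7, -0.1]
opening: 0.093
t 62.1 q [ 1.820e-01 -1.280e-01  1.802e+00 -1.000e-03  1.465e+00  2.200e-01] pos [0.4805 0.1402 0.1885] F [-0.6  0.7 -0.1] op 0.093
shift [-2.2  2.3 45.5]
 turn [0.003 0.    0.012]
 turn [-1.00e-03  4.00e-03 -3.13e+00]
top 370 ((0.4782034158706665, 0.054257962852716446), 0.06183068826794624)
top 0 0
scene 296 ((0.4755552113056183, 0.05682683363556862), 0.06459315121173859)
scene 88 [0.48355029 0.13395391 0.17793508]
```

```bash
python3 -m pendant '[{"translation":[-2,2,5],"twist":[0,0,0.012],"grip":1},{"translation":[0,0,15],"twist":[0,0,0],"grip":1},{"translation":[0,0,16],"twist":[0,0,0],"grip":1},{"translation":[0,0,8],"twist":[0,0,0],"grip":0.5},{"translation":[0,0,1],"twist":[0,0,0],"grip":0.2},{"translation":[0,0,0],"twist":[0,0,0],"grip":0},{"translation":[0,0,0],"twist":[0,0,0],"grip":0},{"translation":[0,0,0],"twist":[0,0,0],"grip":0},{"translation":[0,0,0],"twist":[0,0,0],"grip":0},{"translation":[0,0,0],"twist":[0,0,0],"grip":0}]' 40
python3 -c "
from h import *
to(.4828,.1379,.143,-.05)"
```

```text
t: 63.1
tool_pos: [0.4857, 0.1381, 0.1443]
orientation: [2.273, 2.159, 0.012]
force: [0.5, -0.8, -0.5]
opening: 0.047
t 63.1 q [ 1.760e-01 -9.100e-02  1.850e+00 -1.000e-03  1.373e+00  2.280e-01] pos [0.4857 0.1381 0.1443] F [ 0.5 -0.8 -0.5] op 0.047
shift [-0.3 -2.9  1.3]
 turn [ 0.01  -0.001 -0.002]
 turn [-2.00e-03 -1.50e-02  3.14e+00]
```

```bash
python3 -m pendant '[{"translation":[0,-3,1],"twist":[0,0,0],"grip":0},{"translation":[0,0,0],"twist":[0,0,0],"grip":-1},{"translation":[0,0,0],"twist":[0,0,0],"grip":-1},{"translation":[0,0,0],"twist":[0,0,0],"grip":-1},{"translation":[0,0,0],"twist":[0,0,0],"grip":-1},{"translation":[0,0,0],"twist":[0,0,0],"grip":-1},{"translation":[0,0,0],"twist":[0,0,0],"grip":-1},{"translation":[0,0,0],"twist":[0,0,0],"grip":-1},{"translation":[0,0,-8],"twist":[0,0,0],"grip":-1},{"translation":[0,0,-15],"twist":[0,0,0],"grip":-1}]' 40
python3 -m pendant '[{"translation":[0,0,-15],"twist":[0,0,0],"grip":-1},{"translation":[0,0,-15],"twist":[0,0,0],"grip":-1},{"translation":[0,0,-5],"twist":[0,0,0],"grip":-1},{"translation":[0,0,0],"twist":[0,0,0],"grip":-1},{"translation":[0,0,0],"twist":[0,0,0],"grip":-1},{"translation":[0,0,0],"twist":[0,0,0],"grip":-1},{"translation":[0,0,0],"twist":[0,0,0],"grip":-1},{"translation":[0,0,0],"twist":[0,0,0],"grip":-1},{"translation":[0,0,0],"twist":[0,0,0],"grip":-1},{"translation":[0,0,0],"twist":[0,0,0],"grip":-1}]'
python3 -c "
from h import *
to(.4323,.3188,.2,-.05)"
```

```text
t: 64.1
tool_pos: [0.4807, 0.138, 0.1656]
orientation: [2.275, 2.161, 0.007]
force: [0.1, 0.6, -0.4]
opening: 0.0099
t: 65.1
tool_pos: [0.4811, 0.1382, 0.2058]
orientation: [2.274, 2.16, 0.011]
force: [-0.2, -0.3, -0.4]
opening: 0.0102
t 65.1 q [ 1.780e-01 -1.440e-01  1.785e+00 -1.000e-03  1.492e+00  2.290e-01] pos [0.4811 0.1382 0.2058] F [-0.2 -0.3 -0.4] op 0.0102
shift [177.8 -58.1   5.5]
 turn [ 0.009 -0.001 -0.001]
 turn [-2.00e-03 -1.40e-02  3.14e+00]
```

```bash
python3 -m pendant '[{"translation":[20,-7,0],"twist":[0,0,0],"grip":-1},{"translation":[35,-12,0],"twist":[0,0,0],"grip":-1},{"translation":[40,-13,0],"twist":[0,0,0],"grip":-1},{"translation":[40,-13,0],"twist":[0,0,0],"grip":-1},{"translation":[28,-9,0],"twist":[0,0,0],"grip":-1},{"translation":[10,-3,0],"twist":[0,0,0],"grip":-1},{"translation":[0,0,0],"twist":[0,0,0],"grip":-1},{"translation":[0,0,0],"twist":[0,0,0],"grip":-1},{"translation":[0,0,0],"twist":[0,0,0],"grip":-1},{"translation":[0,0,0],"twist":[0,0,0],"grip":-1}]'
python3 - <<'E'
from h import *
to(.4323,.3188,.15,-.05)
cam('top'); cam('scene')
for n in('top','scene'):
    W=cloud(n);x,y,z=W[...,0],W[...,1],W[...,2]
    s,_=st(); c=s['tool_pos'][:2]-[.0045,.0833]; zr=s['tool_pos'][2]-.043+.062
    p=W[(np.hypot(x-c[0],y-c[1])<.066)&(abs(z-zr)<.009)]; print(n,len(p),c,cv2.minEnclosingCircle(p[:,:2].astype(np.float32)) if len(p) else 0,np.median(p[:,2])-zr)
a=ld('top')['im'][254:304,266:316,::-1];b=ld('scene')['im'][205:255,330:380,::-1]
cv2.imwrite('pics/p6.png',cv2.resize(np.hstack([a,b]),None,fx=8,fy=8,interpolation=cv2.INTER_CUBIC))
E
```

```text
t: 66.1
tool_pos: [0.4328, 0.3159, 0.2041]
orientation: [2.278, 2.153, 0.007]
force: [-0.6, -0.4, -1.6]
opening: 0.0099
t 66.1 q [ 0.539 -0.042  1.692 -0.006  1.485  0.596] pos [0.4328 0.3159 0.2041] F [-0.6 -0.4 -1.6] op 0.0099
shift [ 3.  -1.2 54.1]
 turn [ 0.008  0.002 -0.007]
 turn [ 2.000e-03 -1.300e-02  3.135e+00]
top 679 [0.42832125 0.23274722] ((0.4286380112171173, 0.23167407512664795), 0.062203727662563324) -0.0019706167391235763
scene 388 [0.42832125 0.23274722] ((0.426764577627182, 0.23224812746047974), 0.06413525342941284) -0.003019732403599984
```

View pics/p6.png

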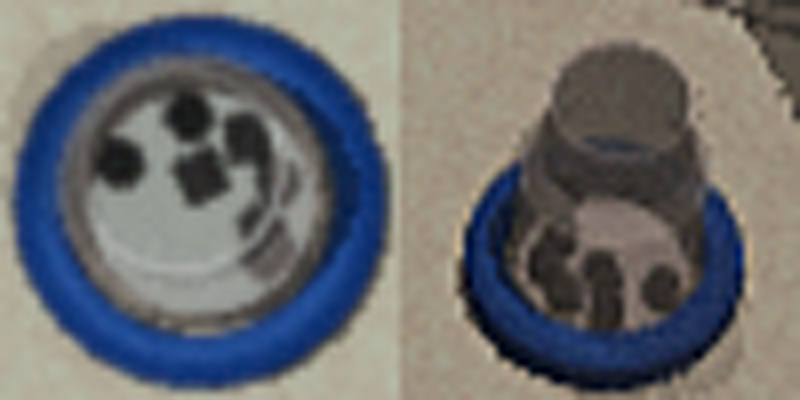

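The bottle holds a cluster of about 7 dark slugs (upper half of the floor, some half hidden by the shoulder). I'll lower the funnel into its stand.

```bash
python3 -m pendant '[{"translation":[3.5,0,0],"twist":[0,0,0],"grip":-1},{"translation":[0,0,0],"twist":[0,0,0],"grip":-1},{"translation":[0,0,0],"twist":[0,0,0],"grip":-1},{"translation":[0,0,10],"twist":[0,0,0],"grip":-1},{"translation":[0,0,20],"twist":[0,0,0],"grip":-1},{"translation":[0,0,20],"twist":[0,0,0],"grip":-1},{"translation":[0,0,8],"twist":[0,0,0],"grip":-1},{"translation":[0,0,0],"twist":[0,0,0],"grip":-1},{"translation":[0,0,0],"twist":[0,0,0],"grip":-1},{"translation":[0,0,0],"twist":[0,0,0],"grip":-1}]'
python3 -c "
from h import *
to(.4326,.3193,.093,-.05)"
```

```text
t: 67.2
tool_pos: [0.4343, 0.3189, 0.1435]
orientation: [2.28, 2.151, 0.009]
force: [0.2, 0.7, -0.5]
opening: 0.0099
t 67.2 q [ 0.542  0.007  1.757 -0.006  1.371  0.602] pos [0.4343 0.3189 0.1435] F [ 0.2  0.7 -0.5] op 0.0099
shift [ 0.4 -2.2 50.5]
 turn [ 0.009  0.001 -0.008]
 turn [ 1.000e-03 -1.500e-02  3.133e+00]
```

```bash
python3 -m pendant '[{"translation":[0,-2,0],"twist":[0,0,0],"grip":-1},{"translation":[0,0,0],"twist":[0,0,0],"grip":-1},{"translation":[0,0,10],"twist":[0,0,0],"grip":-1},{"translation":[0,0,12],"twist":[0,0,0],"grip":-1},{"translation":[0,0,12],"twist":[0,0,0],"grip":-1},{"translation":[0,0,10],"twist":[0,0,0],"grip":-1},{"translation":[0,0,4],"twist":[0,0,0],"grip":-1},{"translation":[0,0,0],"twist":[0,0,0],"grip":-1},{"translation":[0,0,0],"twist":[0,0,0],"grip":-1},{"translation":[0,0,0],"twist":[0,0,0],"grip":-1}]'
python3 -c "
from h import *
to(.4326,.3193,.093,-.05)"
```

```text
t: 68.2
tool_pos: [0.4341, 0.3199, 0.0936]
orientation: [2.279, 2.15, 0.015]
force: [-0.7, -0.6, 2.2]
opening: 0.01
t 68.2 q [ 0.544  0.053  1.805 -0.006  1.273  0.604] pos [0.4341 0.3199 0.0936] F [-0.7 -0.6  2.2] op 0.01
shift [-0.7 -1.4  0.6]
 turn [ 0.013 -0.001 -0.008]
 turn [-2.000e-03 -2.000e-02  3.133e+00]
```

```bash
python3 -m pendant '[{"translation":[0,0,0],"twist":[0,0,0],"grip":1},{"translation":[0,0,0],"twist":[0,0,0],"grip":1},{"translation":[0,0,0],"twist":[0,0,0],"grip":1},{"translation":[0,0,0],"twist":[0,0,0],"grip":1},{"translation":[0,0,-20],"twist":[0,0,0],"grip":1},{"translation":[0,0,-35],"twist":[0,0,0],"grip":1},{"translation":[0,0,-40],"twist":[0,0,0],"grip":1},{"translation":[0,0,-25],"twist":[0,0,0],"grip":1},{"translation":[0,0,0],"twist":[0,0,0],"grip":1},{"translation":[0,0,0],"twist":[0,0,0],"grip":1}]'
python3 - <<'E'
from h import *
cam('scene')
W=cloud('scene');x,y,z=W[...,0],W[...,1],W[...,2]
p=W[(np.hypot(x-.428,y-.2355)<.066)&(z>.104)&(z<.118)]; print('rim',len(p),np.median(p,0),cv2.minEnclosingCircle(p[:,:2].astype(np.float32)))
k=np.linalg.lstsq(np.c_[p[:,:2],np.ones(len(p))],p[:,2],rcond=None)[0];print('tilt',k)
p=W[(np.hypot(x-.61,y-.24)<.08)&(z>.027)&(z<.04)]; print('cap',len(p),p.mean(0),cv2.minEnclosingCircle(p[:,:2].astype(np.float32)))
c=cv2.minEnclosingCircle(p[:,:2].astype(np.float32))[0]
to(c[0],c[1],.014,-1.3)
E
```

```text
t: 69.2
tool_pos: [0.4313, 0.319, 0.2153]
orientation: [2.28, 2.151, 0.009]
force: [-0.2, 0.7, -1.3]
opening: 0.0853
rim 295 [0.41317373 0.23730513 0.1100004 ] ((0.42850804328918457, 0.23683011531829834), 0.06456990540027618)
tilt [0.00851358 0.0023006  0.10544653]
cap 451 [0.61058677 0.23956621 0.03267994] ((0.6092950701713562, 0.24023687839508057), 0.03144066408276558)
t 69.25 q [ 0.546 -0.047  1.677 -0.006  1.504  0.604] pos [0.4314 0.3191 0.2153] F [-0.3  0.6 -0.1] op 0.0893
shift [-68.2 180.2 203.1]
 turn [ 0.009 -0.005  1.242]
 turn [ 0.006  0.01  -1.9  ]
```

The funnel is seated in its stand and the cap is still in the tray at (0.610, 0.240). Fetching the cap.

```bash
python3 -m pendant '[{"translation":[-10,25,0],"twist":[0,0,0],"grip":1},{"translation":[-15,40,0],"twist":[0,0,0],"grip":1},{"translation":[-18,45,0],"twist":[0,0,0],"grip":1},{"translation":[-15,45,10],"twist":[0,0,0],"grip":1},{"translation":[-10,25,20],"twist":[0,0,0],"grip":1},{"translation":[0,0,30],"twist":[0,0,0],"grip":1},{"translation":[0,0,30],"twist":[0,0,0],"grip":1},{"translation":[0,0,15],"twist":[0,0,0],"grip":1},{"translation":[0,0,0],"twist":[0,0,0],"grip":1},{"translation":[0,0,0],"twist":[0,0,0],"grip":1}]'
python3 -c "
from h import *
to(.610,.240,.014,-.05)"
```

```text
t: 70.25
tool_pos: [0.6062, 0.2343, 0.0898]
orientation: [-2.282, -2.156, 0.021]
force: [-0.1, -0.9, -0.0]
opening: 0.093
t 70.25 q [ 0.292  0.364  1.455 -0.004  1.335  0.35 ] pos [0.6062 0.2343 0.0898] F [-0.1 -0.9 -0. ] op 0.093
shift [ 6.5  4.3 75.7]
 turn [-0.011  0.008 -0.007]
 turn [0.013 0.017 3.135]
```

```bash
python3 -m pendant '[{"translation":[3,2,0],"twist":[-0.01,0.008,0],"grip":1},{"translation":[3,2,0],"twist":[0,0,0],"grip":1},{"translation":[0,0,15],"twist":[0,0,0],"grip":1},{"translation":[0,0,28],"twist":[0,0,0],"grip":1},{"translation":[0,0,20],"twist":[0,0,0],"grip":1},{"translation":[0,0,8],"twist":[0,0,0],"grip":1},{"translation":[0,0,0],"twist":[0,0,0],"grip":1},{"translation":[0,0,0],"twist":[0,0,0],"grip":1},{"translation":[0,0,0],"twist":[0,0,0],"grip":1},{"translation":[0,0,0],"twist":[0,0,0],"grip":1}]'
python3 -c "
from h import *
to(.610,.240,.014,-.05)"
```

```text
t: 71.25
tool_pos: [0.6174, 0.2448, 0.0257]
orientation: [2.275, 2.156, 0.025]
force: [0.5, 0.6, 0.9]
opening: 0.0928
t 71.25 q [0.3   0.441 1.483 0.    1.201 0.354] pos [0.6174 0.2448 0.0257] F [0.5 0.6 0.9] op 0.0928
shift [-5.3 -7.3 11.5]
 turn [ 0.016 -0.006 -0.004]
 turn [-0.01  -0.026  3.138]
```

```bash
python3 -m pendant '[{"translation":[0,0,0],"twist":[0.014,-0.006,0],"grip":1},{"translation":[0,0,0],"twist":[0,0,0],"grip":1},{"translation":[-5,-7,0],"twist":[0,0,0],"grip":1},{"translation":[0,0,0],"twist":[0,0,0],"grip":1},{"translation":[0,0,6],"twist":[0,0,0],"grip":1},{"translation":[0,0,4],"twist":[0,0,0],"grip":1},{"translation":[0,0,0],"twist":[0,0,0],"grip":1},{"translation":[0,0,0],"twist":[0,0,0],"grip":1},{"translation":[0,0,0],"twist":[0,0,0],"grip":1},{"translation":[0,0,0],"twist":[0,0,0],"grip":1}]'
python3 -c "
from h import *
to(.610,.240,.014,-.05)"
```

```text
t: 72.25
tool_pos: [0.6106, 0.24, 0.0165]
orientation: [2.279, 2.159, 0.005]
force: [-0.7, 0.5, 0.1]
opening: 0.0929
t 72.25 q [ 0.297  0.445  1.495 -0.     1.198  0.351] pos [0.6106 0.24   0.0165] F [-0.7  0.5  0.1] op 0.0929
shift [ 0.  -0.6  2.5]
 turn [ 0.003 -0.001 -0.004]
 turn [-1.000e-03 -5.000e-03  3.138e+00]
```

```bash
python3 -m pendant '[{"translation":[0,0,2],"twist":[0,0,0],"grip":-1},{"translation":[0,0,0],"twist":[0,0,0],"grip":-1},{"translation":[0,0,0],"twist":[0,0,0],"grip":-1},{"translation":[0,0,0],"twist":[0,0,0],"grip":-1},{"translation":[0,0,0],"twist":[0,0,0],"grip":-1},{"translation":[0,0,0],"twist":[0,0,0],"grip":-1},{"translation":[0,0,-10],"twist":[0,0,0],"grip":-1},{"translation":[0,0,-25],"twist":[0,0,0],"grip":-1},{"translation":[0,0,-35],"twist":[0,0,0],"grip":-1},{"translation":[0,0,-35],"twist":[0,0,0],"grip":-1}]' 12
python3 -c "
from h import *
to(.4783,.0546,.14,-.05)"
```

```text
t: 73.25
tool_pos: [0.6056, 0.2385, 0.1168]
orientation: [-2.278, -2.158, 0.013]
force: [0.6, 0.0, -0.1]
opening: 0.061
t 73.25 q [ 0.297  0.339  1.435 -0.     1.377  0.351] pos [0.6056 0.2385 0.1168] F [ 0.6  0.  -0.1] op 0.061
shift [-190.6 -117.4  -21.6]
 turn [-0.008  0.003 -0.004]
 turn [0.005 0.013 3.138]
```

```bash
python3 -m pendant '[{"translation":[0,0,-25],"twist":[0,0,0],"grip":-1},{"translation":[-15,-9,-8],"twist":[0,0,0],"grip":-1},{"translation":[-35,-21,0],"twist":[0,0,0],"grip":-1},{"translation":[-40,-25,0],"twist":[0,0,0],"grip":-1},{"translation":[-40,-25,0],"twist":[0,0,0],"grip":-1},{"translation":[-35,-21,0],"twist":[0,0,0],"grip":-1},{"translation":[-20,-12,0],"twist":[0,0,0],"grip":-1},{"translation":[0,0,0],"twist":[0,0,0],"grip":-1},{"translation":[0,0,0],"twist":[0,0,0],"grip":-1},{"translation":[0,0,0],"twist":[0,0,0],"grip":-1}]'
python3 - <<'E'
from h import *
to(.4783,.0546,.115,-.05)
cam('scene')
W=cloud('scene');x,y,z=W[...,0],W[...,1],W[...,2]; s,_=st();t=s['tool_pos']
im=ld('scene')['im'].astype(int); m=(im[...,2]>im[...,0]+40)&(np.hypot(x-t[0],y-t[1])<.05)&(z>.1)
p=W[m];print(len(p),p.min(0),p.max(0),np.median(p,0)); q=p[p[:,2]>p[:,2].max()-.008]; print(cv2.minEnclosingCircle(q[:,:2].astype(np.float32)))
E
```

```text
t: 74.25
tool_pos: [0.4859, 0.057, 0.1685]
orientation: [2.271, 2.155, 0.022]
force: [0.3, 0.6, -0.9]
opening: 0.0603
t 74.25 q [ 0.011 -0.163  1.87   0.002  1.417  0.063] pos [0.4859 0.057  0.1685] F [ 0.3  0.6 -0.9] op 0.0603
shift [-3.  -8.4 53.4]
 turn [ 0.017 -0.003 -0.003]
 turn [-0.004 -0.027  3.139]Traceback (most recent call last):
  File "<stdin>", line 6, in <module>
    return umr_minimum(a, axis, None, out, keepdims, initial, where)
ValueError: zero-size array to reduction operation minimum which has no identity
```

```bash
python3 -m pendant '[{"translation":[0,0,0],"twist":[0.016,-0.003,0],"grip":-1},{"translation":[0,0,0],"twist":[0,0,0],"grip":-1},{"translation":[-2,-6,0],"twist":[0,0,0],"grip":-1},{"translation":[-1,-2,0],"twist":[0,0,0],"grip":-1},{"translation":[0,0,10],"twist":[0,0,0],"grip":-1},{"translation":[0,0,20],"twist":[0,0,0],"grip":-1},{"translation":[0,0,12],"twist":[0,0,0],"grip":-1},{"translation":[0,0,0],"twist":[0,0,0],"grip":-1},{"translation":[0,0,0],"twist":[0,0,0],"grip":-1},{"translation":[0,0,0],"twist":[0,0,0],"grip":-1}]'
python3 - <<'E'
from h import *
to(.4783,.0546,.087,-.05)
cam('scene');cam('top')
o=ld('scene')['im'][150:270,280:440,::-1];p=ld('top')['im'][220:340,220:380,::-1]
cv2.imwrite('pics/p7.png',cv2.resize(np.hstack([o,p]),None,fx=2.5,fy=2.5,interpolation=cv2.INTER_CUBIC))
E
```

```text
t: 75.3
tool_pos: [0.4774, 0.0568, 0.1231]
orientation: [-2.273, -2.166, 0.003]
force: [0.3, 0.9, -0.5]
opening: 0.0602
t 75.3 q [ 0.012 -0.127  1.923 -0.     1.348  0.06 ] pos [0.4774 0.0568 0.1231] F [ 0.3  0.9 -0.5] op 0.0602
shift [-2.1  1.1 36.1]
 turn [-0.003  0.     0.001]
 turn [-0.    -0.004 -3.14 ]
```

View pics/p7.png

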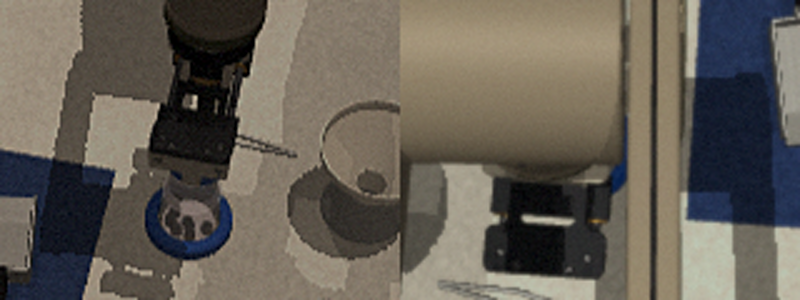

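The finger hides the cap, which shows blue at (205,178) just above the neck. Lowering with force checks.

```bash
python3 -m pendant '[{"translation":[-2,1,0],"twist":[0,0,0],"grip":-1},{"translation":[0,0,0],"twist":[0,0,0],"grip":-1},{"translation":[0,0,0],"twist":[0,0,0],"grip":-1},{"translation":[0,0,4],"twist":[0,0,0],"grip":-1},{"translation":[0,0,6],"twist":[0,0,0],"grip":-1},{"translation":[0,0,6],"twist":[0,0,0],"grip":-1},{"translation":[0,0,4],"twist":[0,0,0],"grip":-1},{"translation":[0,0,0],"twist":[0,0,0],"grip":-1},{"translation":[0,0,0],"twist":[0,0,0],"grip":-1},{"translation":[0,0,0],"twist":[0,0,0],"grip":-1}]'
python3 -c "
from h import *
to(.4783,.0546,.087,-.05)"
```

```text
t: 76.4
tool_pos: [0.4793, 0.0546, 0.1026]
orientation: [-2.275, -2.167, 0.0]
force: [0.8, -0.4, -0.3]
opening: 0.0608
t 76.4 q [ 0.007 -0.103  1.94   0.     1.304  0.056] pos [0.4793 0.0546 0.1026] F [ 0.8 -0.4 -0.3] op 0.0608
shift [-0.  -1.  15.6]
 turn [-0.    -0.     0.001]
 turn [ 0.   -0.   -3.14]
```

```bash
python3 -m pendant '[{"translation":[0,-1,3],"twist":[0,0,0],"grip":-1},{"translation":[0,0,4],"twist":[0,0,0],"grip":-1},{"translation":[0,0,4],"twist":[0,0,0],"grip":-1},{"translation":[0,0,3],"twist":[0,0,0],"grip":-1},{"translation":[0,0,1],"twist":[0,0,0],"grip":-1},{"translation":[0,0,0],"twist":[0,0,0],"grip":-1},{"translation":[0,0,0],"twist":[0,0,0],"grip":-1},{"translation":[0,0,0],"twist":[0,0,0],"grip":-1},{"translation":[0,0,0],"twist":[0,0,0],"grip":-1},{"translation":[0,0,0],"twist":[0,0,0],"grip":-1}]'
python3 -c "
from h import *
to(.4783,.0546,.087,-.05)"
```

```text
t: 77.4
tool_pos: [0.4788, 0.0546, 0.0869]
orientation: [2.274, 2.166, 0.001]
force: [-0.3, -0.0, -0.4]
opening: 0.0603
t 77.4 q [ 0.007 -0.087  1.956 -0.     1.272  0.056] pos [0.4788 0.0546 0.0869] F [-0.3 -0.  -0.4] op 0.0603
shift [-0.1 -0.5 -0.1]
 turn [ 0.001 -0.     0.001]
 turn [ 0.00e+00  2.00e-03 -3.14e+00]
```

Not quite seated yet. One more millimetre, then release; the cap drops home.

```bash
python3 -m pendant '[{"translation":[0,0,1.5],"twist":[0,0,0],"grip":-1},{"translation":[0,0,0],"twist":[0,0,0],"grip":-1},{"translation":[0,0,0],"twist":[0,0,0],"grip":0.6},{"translation":[0,0,0],"twist":[0,0,0],"grip":1},{"translation":[0,0,0],"twist":[0,0,0],"grip":1},{"translation":[0,0,0],"twist":[0,0,0],"grip":1},{"translation":[0,0,0],"twist":[0,0,0],"grip":1},{"translation":[0,0,-15],"twist":[0,0,0],"grip":1},{"translation":[0,0,-30],"twist":[0,0,0],"grip":1},{"translation":[0,0,-40],"twist":[0,0,0],"grip":1}]'
python3 -m pendant '[{"translation":[0,0,-40],"twist":[0,0,0],"grip":1},{"translation":[20,-20,-10],"twist":[0,0,0],"grip":1},{"translation":[35,-20,0],"twist":[0,0,0],"grip":1},{"translation":[35,-10,0],"twist":[0,0,0],"grip":1},{"translation":[35,0,0],"twist":[0,0,0],"grip":1},{"translation":[20,0,0],"twist":[0,0,0],"grip":1},{"translation":[0,0,0],"twist":[0,0,0],"grip":1},{"translation":[0,0,0],"twist":[0,0,0],"grip":1},{"translation":[0,0,0],"twist":[0,0,0],"grip":1},{"translation":[0,0,0],"twist":[0,0,0],"grip":1}]'
python3 - <<'E'
from h import *
cam('scene','scene9.png');cam('top')
for n in('scene','top'):
    W=cloud(n);x,y,z=W[...,0],W[...,1],W[...,2]
    def c(nm,cx,cy,r,a,b):
        p=W[(np.hypot(x-cx,y-cy)<r)&(z>a)&(z<b)]
        if len(p)>10: print(n,nm,len(p),np.median(p,0).round(4),np.round(cv2.minEnclosingCircle(p[:,:2].astype(np.float32))[0],4),'slope',np.linalg.lstsq(np.c_[p[:,:2],np.ones(len(p))],p[:,2],rcond=None)[0][:2].round(3))
    c('cap',.478,.055,.045,.098,.115);c('funnel',.428,.2355,.066,.104,.118)
    for k in((.615,-.1165),(.596,-.26),(.600,-.367)): c('scoop',*k,.05,.028,.042)
to(0.48,.1,.2)
E
```

```text
t: 78.4
tool_pos: [0.4739, 0.0546, 0.1656]
orientation: [-2.269, -2.161, 0.013]
force: [0.4, -0.5, -0.5]
opening: 0.0929
t: 79.4
tool_pos: [0.4338, 0.2049, 0.2266]
orientation: [2.278, 2.162, 0.003]
force: [-0.3, -0.4, 0.3]
opening: 0.0928
scene cap 409 [0.4802 0.0551 0.1038] [0.4784 0.055 ] slope [-0.011  0.002]
scene funnel 282 [0.4314 0.2456 0.1097] [0.4272 0.2375] slope [0.    0.001]
scene scoop 183 [ 0.6138 -0.1168  0.0354] [ 0.6129 -0.1218] slope [0.009 0.027]
scene scoop 159 [ 0.5989 -0.2253  0.035 ] [ 0.5938 -0.2414] slope [0.022 0.097]
scene scoop 193 [ 0.6015 -0.3669  0.0348] [ 0.5977 -0.367 ] slope [ 0.021 -0.068]
top cap 904 [0.4797 0.0544 0.1036] [0.48   0.0545] slope [0.006 0.006]
top funnel 158 [0.4447 0.1938 0.1111] [0.4302 0.2339] slope [ 0.006 -0.026]
top scoop 319 [ 0.6121 -0.117   0.0353] [ 0.6114 -0.1177] slope [ 0.04  -0.024]
top scoop 281 [ 0.5971 -0.2258  0.0355] [ 0.5932 -0.2396] slope [0.048 0.101]
top scoop 346 [ 0.602  -0.3672  0.0353] [ 0.5985 -0.3648] slope [ 0.016 -0.123]
t 79.5 q [ 0.334 -0.206  1.802  0.     1.544  0.386] pos [0.4338 0.2049 0.2267] F [-0.2  0.4 -0.8] op 0.0933
shift [-102.4   51.5   26.7]
```

View pics/scene9.png

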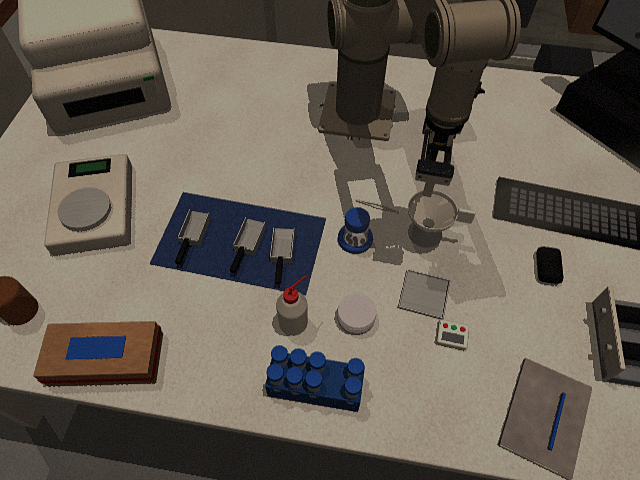

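The cap is home (355,225), the funnel is in its stand, and no slug is visible outside the bottle. The middle scoop was knocked about 35 mm sideways but still sits level on the mat. The arm is clear of everything, so I'm handing in.

```bash
python3 -c "
from plant import robot
print(robot.close_job())"
```

```text
the job is handed in; nothing more can be done
None
```

I charged and recapped the bottle and handed the job in at about 80 s; the robot gave no verdict. All three scoops held slugs at the start (1, 3 and 3), and each was poured through the funnel and put back on the mat.

What the last checks showed:
- **Cap:** it is home on the bottle, with its top at z 0.1037 m (nominal 0.104), within about 2 mm of the bottle's axis and level.
- **Funnel:** it is upright in its stand, within about 3 mm of the stand's centre. Its rim read z 0.110–0.111 m, against 0.112 m nominal.
- **Scoops:** all three are empty on the mat, with handle tops at z 0.035 m as at the start. The middle one was knocked about 35 mm towards its neighbour near the end, while the robot was away from it. It still stands level on the mat and clear of the others in the picture, so I left it.
- **Slugs:** I saw none outside the bottle. I could not count all seven one by one, because some were half hidden under the bottle's shoulder; I inferred seven from the starting count, the empty scoops and the cluster in the bottle.
- **Bystanders:** the petri dishes, wash bottle and timer look unmoved in the picture; I did not measure them.

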